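# Clear, load and clamp the hardware box

### The job

The ear defenders are standing on the shut lid of the steel box. First hang them over the bar of the low rail, one cup on each side of the bar, then swing the lid up until it stands about upright and put every eyebolt on the bench into the box. With all of them inside, shut the lid fully and only then swing the clamp arm on the side of the box all the way down over the lid; leave everything else on the bench where it is, including the plain hex bolt.

Things in the scene. Friction and masses are not known exactly. Their poses are not given: they have to be found in the camera images.
- box: Fixed grey steel box, 160 (x) by 250 (y) by 80 mm high, walls and floor 4 mm, open top under a hinged lid. Origin: centre of its underside; x points from its front (handle side, towards the robot) to its hinge side, z up. The shut lid's top is 86 mm above the bench. A clamp stands on its -y side.
- lid (a joint): Hinge angle of the box lid (rad): 0 shut (start), grows as it swings up, about 1.57 upright, stop at 1.7. A 6 mm plate, 160 by 250 mm, 0.35 kg; the stiff hinge (0.6 N m) keeps the lid where it is left. It swings about the box y axis through point lid_hinge.
- lid_handle (a point): Centre of the lid's handle: a round bar 10 mm thick, 100 mm long parallel to the box y, held 50 mm out in front of the lid's front edge by an arm at each end (90 mm clear between). Pinched from above, it can turn in the fingers as the lid swings. It moves with the lid, 210 mm from the hinge line and, when shut, 3 mm above it.
- lid_hinge (a point): Middle of the lid's hinge line (fixed), on the rear upper edge of the box, 80 mm above the bench; axes as the box's.
- clamp (a joint): Angle of the clamp arm (rad): 0 down flat across the lid, 1.57 standing upright beside the box; starts at 1.45 to 1.75, stop at 1.8. Turns about the box's x axis through point clamp_pivot; friction 0.12 N m keeps it where it is left. Down, it reaches from the pivot towards the box's +y.
- clamp_pivot (a point): Pivot of the clamp arm (fixed), outside the box's -y wall: at x -20, y -139, z +94 mm from the box's origin; axes as the box's.
- clamp_tip (a point): Free end of the clamp arm, on its centre line. The arm is a steel bar 80 mm long from the pivot, 16 mm wide (along the box's x), 10 mm thick, with a rubber sleeve at its end.
- rail: Fixed low steel rail: a round horizontal bar 16 mm thick and 200 mm long on a post at each end, its axis 145 mm above the bench. Origin: on the bench under the bar's middle; the bar runs along the rail's y.
- rail_mid (a point): Middle of the rail's bar, on its axis; axes as the rail's.
- muff: Ear defenders, 0.24 kg, upright on the lid: two black cups (60 by 22 by 78 mm high, 160 mm over all, 100 mm clear between) joined by an arched headband with a black pad at its top. Origin: midway between the cups at their underside; z up through the pad, y from cup to cup. Pad 26 mm wide (x), 52 long (y), 14 thick; its top is 135 mm above the origin.
- muff_pad (a point): Centre of the underside of the headband pad, 121 mm above the ear defenders' origin; this rests on the bar when they hang.
- eyebolt0: Nickel eyebolt lying flat, about 120 mm long, 14 mm thick, 0.2 kg, may be absent (all eyebolts are alike; 2 to 4 of them). Straight shank 14 mm in diameter from x -45 to +28 mm, ring of 52 mm outer diameter centred at x +50 mm. Origin: on its underside, below the shank near its middle and near the centre of mass; x runs along the shank to the eye, z up.
- eyebolt1: Nickel eyebolt lying flat, about 120 mm long, 14 mm thick, 0.2 kg, may be absent (all eyebolts are alike; 2 to 4 of them). Straight shank 14 mm in diameter from x -45 to +28 mm, ring of 52 mm outer diameter centred at x +50 mm. Origin: on its underside, below the shank near its middle and near the centre of mass; x runs along the shank to the eye, z up.
- eyebolt2: Nickel eyebolt lying flat, about 120 mm long, 14 mm thick, 0.2 kg, may be absent (all eyebolts are alike; 2 to 4 of them). Straight shank 14 mm in diameter from x -45 to +28 mm, ring of 52 mm outer diameter centred at x +50 mm. Origin: on its underside, below the shank near its middle and near the centre of mass; x runs along the shank to the eye, z up.
- eyebolt3: Nickel eyebolt lying flat, about 120 mm long, 14 mm thick, 0.2 kg, may be absent (all eyebolts are alike; 2 to 4 of them). Straight shank 14 mm in diameter from x -45 to +28 mm, ring of 52 mm outer diameter centred at x +50 mm. Origin: on its underside, below the shank near its middle and near the centre of mass; x runs along the shank to the eye, z up.
- hexbolt: Bystander: plain nickel hex bolt with a nut and no eye, 105 mm long, 22 mm thick, lying among the eyebolts. Origin centre of underside, x along it. Leave it on the bench.
- tape: Bystander: stubby orange tape measure, 66 by 68 by 36 mm, origin centre of underside.
- hexkeys: Bystander: green enamel hex key holder, 105 by 34 by 31 mm, origin centre of underside.
- dish: Bystander: white ceramic dish, 110 mm across, 28 mm high, origin centre of underside.
Mind the look-alikes: they are no part of the job. Leave any pink or turquoise look-alike of the eyebolt0 alone.

How it is judged:
By the outcome, as a careful person would: the job done as asked, in the order asked, and still so for the second after the job is handed in, with the robot touching nothing.
Of eyebolt0, eyebolt1, eyebolt2, eyebolt3 only 2 to 4 are there at a start; the rules pass over those that are not, and their reading is None.
At some moment in a run one of eyebolt0, eyebolt1, eyebolt2, eyebolt3 may be knocked a few centimetres aside while the robot is not near it.
It also fails if it takes over 210 s, if anything falls off the work surface, if the arm or the gripper's body presses on something with over 40 N, if the wrist force passes 120 N, or if a joint passes its speed limit or range.

### The arm

A 6-joint arm with a two-finger parallel gripper is mounted at the origin on the work surface. World frame = base frame: x ahead of the robot, y to its left, z up, the work surface at z = 0. Lengths are in m, angles in rad, forces in N, time in s.
With the tool pointing down it reaches from about 0.3 to 0.75 m from the base axis. Payload 8.5 kg.
Tool frame: the origin (TCP) lies at the very end of the fingers, on their centre line; the grasp point (between the pads) lies 19 mm behind it; z points along the fingers, y is the direction in which the jaws open and shut (so a half turn about z gives the same grasp; the last joint's range is limited). The gripper opens to 88 mm and grips with 3 to 60 N. Pads are 18 mm wide; open, the fingers measure 123 mm over their backs; the gripper's body (75 mm by 187 mm) begins 45 mm behind the grasp point.
Start: joints at [1.074, 0.381, 1.297, -0, 1.464, -0.215], TCP at [0.153, 0.528, 0.239] pointing down, gripper open.
Joint ranges: [-3.11, 3.11], [-0.89, 2.33], [0.22, 2.48], [-1.42, 4.56], [0.17, 2.85], [-2.88, 2.88]. Speed limits (rad/s): [2.39, 2.39, 3.14, 3.14, 3.14, 3.14].

### API

Orientations are given as a rotation vector (axis times angle).
In Python, from cell import get_obs, camera, order gives the robot as it stands.
- The arm moves only by the tool arm_command, never from a script. Its arguments are lists of equal length, an entry for each row: "travel": the shift along the tool's x, y, z in cm, a list of three; "turn": the turn, a rotation vector about the tool's x, y, z in degrees, a list of three; "claw": the closure, from -1 (fully open) to 1 (shut). A call has 1 to 12 rows; each row shifts and turns the commanded pose from where the row before left it, along the tool's axes as they then stand; what a row does not reach is not made up. A row lasts 1/8 s, in which the tool goes at most 62.5 mm and 10.7 degrees, less where a joint would pass 70% of its speed; a pose out of reach is approached as far as the arm can. A call with a gripper value outside its range is refused whole. The fingers move at their own pace and stop on an object; "grip_force" is the grip in N (left out, the last holds). Time passes only in rows, so rows that do not move let the fingers close. It gives the time, the measured TCP pose, the force and the opening at its end, in the units of the state.
- get_obs(): the state, without advancing time (a new reading comes with each control period).
- camera(name): name is "scene" or "top"; returns a dict with "img" (400x640x3 uint8, red, green, blue), "depth" (400x640 float32, m along the optical axis (not along the pixel's ray), 0 where there is no reading), "vertical_fov" (degrees; the focal length in pixels is half the picture's height over the tangent of half this angle, whatever the lens; pixels are square), "cx", "cy" (the principal point, pixels), "dist" ([k1, k2, p1, p2, k3] as OpenCV has them; the pictures are not rectified), "T" (4x4, takes a point from camera to world coordinates). Camera axes: x right, y up, looking along -z (the intrinsics and any distortion apply to the point x, -y, -z); pixel columns grow to the right and rows downward; lengths in m; the calibration is good to about 2 mm. A picture is of the moment at which its call begins.
- order.job_done(): hands the job in, once; it reports no verdict.
The state is a dict: "clock": time; "q": joint angles; "dq": joint speeds; "joint_efforts": joint torques, N m; "tcp_pos": TCP position; "tool_rot": TCP orientation; "force": force on the tool from outside, world axes, zero at the start; "torque": the same for the moment, N m; "opening": finger opening in m.
Only numpy, scipy, OpenCV 4.12 (cv2) and the standard library are available. Lean on these libraries where they do the work, as an engineer would, in place of code of your own. Each camera call takes 0.05 s, during which the arm holds its last target.

## Working session

There is one attempt and no reset: what is moved stays moved. The work goes in short steps, Python scripts to look and compute and a tool call to move; the robot and the scene stay as the last step left them, time stands still between calls to the robot, and variables do not carry over. Pictures are saved under pics/ and viewed, and the job is handed in when it is done.

Besides the shell and the picture viewer there is one more tool, called after "Emit:" by a JSON object that holds its "op" and its "data". arm_command: Moves the arm, as the interface text tells. Its arguments: {"type":"object","properties":{"travel":{"type":"array"},"turn":{"type":"array"},"claw":{"type":"array"},"grip_force":{"type":"number"}},"required":["travel","turn","claw"]}

```bash
ls; mkdir -p pics
cat > h.py <<'E'
import numpy as np, cv2
from cell import get_obs, camera, order
from scipy.spatial.transform import Rotation as R
def cam(n):
    c=camera(n); h=c['img'].shape[0]
    f=h/2/np.tan(np.radians(c['vertical_fov'])/2)
    c['K']=np.array([[f,0,c['cx']],[0,f,c['cy']],[0,0,1.]]); c['D']=np.array(c['dist'],float); c['T']=np.array(c['T']); return c
def ray(c,uv):
    uv=np.array(uv,float).reshape(-1,1,2)
    p=cv2.undistortPoints(uv,c['K'],c['D']).reshape(-1,2)
    d=np.c_[p[:,0],-p[:,1],-np.ones(len(p))]
    return c['T'][:3,3], d@c['T'][:3,:3].T
def onz(c,uv,z):
    o,d=ray(c,uv); return o+d*((z-o[2])/d[:,2])[:,None]
def pts(c,uv):
    uv=np.array(uv).reshape(-1,2); o,d=ray(c,uv)
    z=c['depth'][uv[:,1].astype(int),uv[:,0].astype(int)]
    return o+d*z[:,None]
def cloud(c):
    h,w=c['depth'].shape; u,v=np.meshgrid(np.arange(w),np.arange(h))
    P=pts(c,np.c_[u.ravel(),v.ravel()]).reshape(h,w,3); P[c['depth']==0]=np.nan; return P
def proj(c,P):
    P=np.array(P,float).reshape(-1,3); q=(P-c['T'][:3,3])@c['T'][:3,:3]; q=q*[1,-1,-1]
    return cv2.projectPoints(q.reshape(-1,1,3),np.zeros(3),np.zeros(3),c['K'],c['D'])[0].reshape(-1,2)
def save(c,n): cv2.imwrite('pics/'+n,c['img'][:,:,::-1])
E
python3 - <<'E'
from h import *
for n in ('scene','top'):
    c=cam(n); save(c,n+'0.png'); print(n,c['K'],c['D'],c['T'].round(3))
o=get_obs(); print({k:np.round(v,3) for k,v in o.items()})
E
```

```text
pics
scene [[519.6526433    0.         316.78353849]
 [  0.         519.6526433  194.87502565]
 [  0.           0.           1.        ]] [-0.04576869  0.          0.          0.          0.        ] [[ 0.855 -0.409  0.318  0.919]
 [ 0.518  0.66  -0.544 -0.758]
 [ 0.012  0.63   0.776  1.153]
 [ 0.     0.     0.     1.   ]]
top [[377.19151226   0.         315.62134895]
 [  0.         377.19151226 199.95853633]
 [  0.           0.           1.        ]] [-0.08271105  0.          0.          0.          0.        ] [[-1.000e-03  9.940e-01 -1.090e-01  4.200e-01]
 [-1.000e+00 -1.000e-03 -3.000e-03 -6.600e-02]
 [-3.000e-03  1.090e-01  9.940e-01  1.097e+00]
 [ 0.000e+00  0.000e+00  0.000e+00  1.000e+00]]
{'clock': np.float64(0.1), 'q': array([ 1.074,  0.381,  1.298,  0.   ,  1.464, -0.215]), 'dq': array([-0.   , -0.004, -0.002, -0.   ,  0.002, -0.001]), 'joint_efforts': array([ 3.0000e-03, -4.3865e+01, -2.2491e+01,  7.1000e-02,  3.4000e-02,
       -0.0000e+00]), 'tcp_pos': array([0.153, 0.528, 0.238]), 'tool_rot': array([-4.41e-01, -3.11e+00,  2.00e-03]), 'force': array([-0.129, -0.454, -0.485]), 'torque': array([ 0.032,  0.024, -0.   ]), 'opening': np.float64(0.088)}
```

View pics/scene0.png

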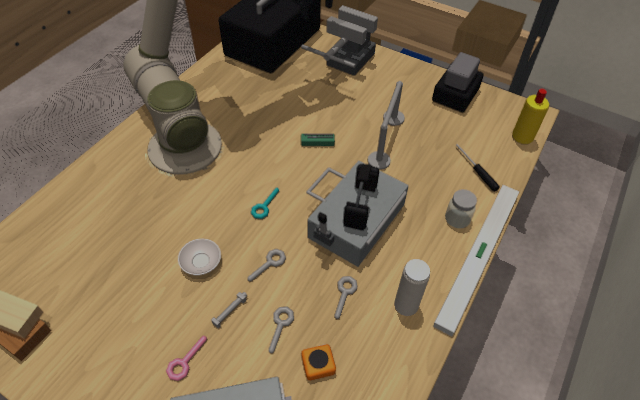

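View pics/top0.png

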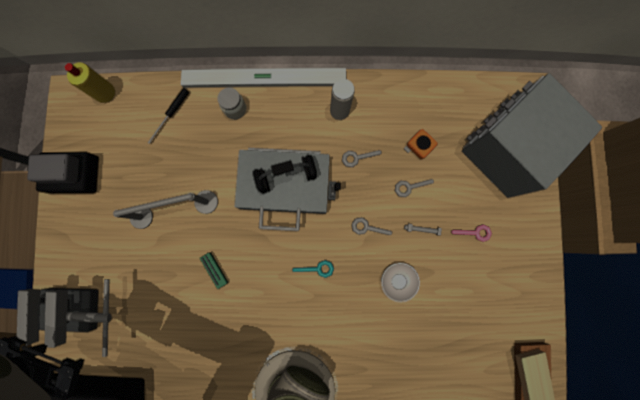

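Scene: nickel eyebolts at scene pixels (267,264), (282,328), (346,296), which are top pixels (372,227), (413,187), (361,158). Candidates to rule out: hex bolt (230,310), turquoise eyebolt (265,204) and pink eyebolt (186,358). The box is at (358,212), the muff at (360,195) and the rail at (390,120). Next I'll check close crops and measure.

Run:
```python
from h import *
c=cam('top'); s=cam('scene')
a=cv2.resize(c['img'][130:250,100:500],None,fx=2,fy=2,interpolation=cv2.INTER_CUBIC)
b=cv2.resize(s['img'][70:370,180:450],None,fx=1.3,fy=1.15,interpolation=cv2.INTER_CUBIC)
cv2.imwrite('pics/cropA.png',a[:,:,::-1])
cv2.imwrite('pics/cropB.png',cv2.resize(s['img'][70:360,160:450],None,fx=2,fy=2,interpolation=cv2.INTER_CUBIC)[:,:,::-1])
P=cloud(c);Q=cloud(s)
# bench
print('top bench',P[260,450],P[300,250],'scene bench',Q[300,150],Q[250,230])
z=np.clip(np.nan_to_num(P[:,:,2]),0,0.3)/0.3*255
z2=np.clip(np.nan_to_num(P[:,:,2]),0,0.03)/0.03*255
cv2.imwrite('pics/zA.png',np.vstack([cv2.resize(x[130:260,100:500],None,fx=2,fy=2).astype(np.uint8) for x in(z,z2)]))
```

```text
top bench [ 0.36362677 -0.45486029 -0.00169609] [ 0.25080914  0.12570698 -0.00322378] scene bench [ 0.27188421 -0.45130842  0.00340658] [ 0.34961696 -0.23036014  0.0015834 ]
```

View pics/cropA.png

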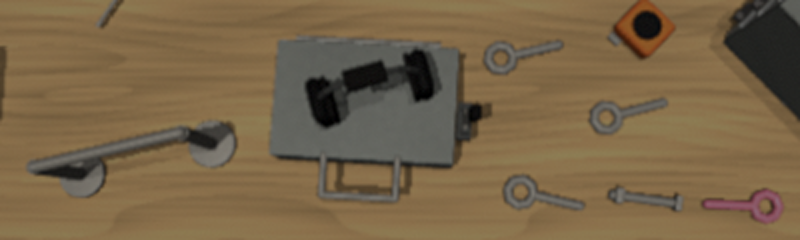

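View pics/cropB.png

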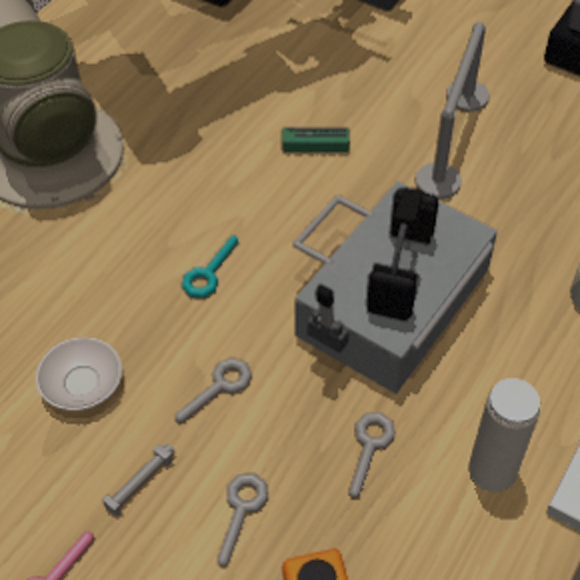

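View pics/zA.png

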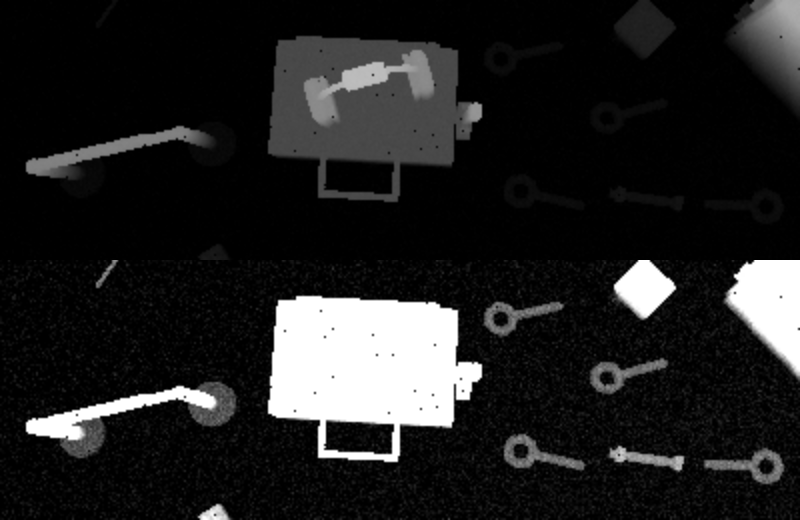

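The close crops confirm three nickel eyebolts with rings. The hex bolt has no ring, and the turquoise and pink ones are look-alikes. The depth looks clean, so I'll measure.

```bash
cat > meas.py <<'E'
from h import *
def rect(p):
    r=cv2.minAreaRect((p[:,:2]*1000).astype(np.float32)); b=cv2.boxPoints(r)
    e=[b[1]-b[0],b[2]-b[1]]; L=max(e,key=np.linalg.norm)
    return np.array(r[0])/1000,sorted(np.array(r[1]).round(1)),np.degrees(np.arctan2(L[1],L[0]))%180
def pca(p):
    m=p.mean(0); w,v=np.linalg.eigh(np.cov((p-m).T)); return m,v[:,-1],np.sqrt(w)
def comps(c,P,zlo,zhi,extra=None):
    m=(P[:,:,2]>zlo)&(P[:,:,2]<zhi)
    if extra is not None: m&=extra
    n,l=cv2.connectedComponents(m.astype(np.uint8),connectivity=8)
    for i in range(1,n):
        k=l==i
        if k.sum()>15: yield k
def eyebolts(c,P):
    hsv=cv2.cvtColor(c['img'],cv2.COLOR_RGB2HSV); out=[]
    for k in comps(c,P,0.006,0.03):
        v,u=np.nonzero(k); p=P[k]; ct,sz,a=rect(p)
        if not(80<sz[1]<150 and sz[0]<75): continue
        sat=hsv[k][:,1].mean()
        # refined: cast pixels on plane at 7 mm
        q=onz(c,np.c_[u,v],0.0095)[:,:2]; 
        # ring centre = filled hole centroid
        m=k.astype(np.uint8); cs,h=cv2.findContours(m,cv2.RETR_CCOMP,cv2.CHAIN_APPROX_NONE)
        holes=[x for x,y in zip(cs,h[0]) if y[3]>=0 and cv2.contourArea(x)>8]
        ring=None; yaw=None; org=None
        if holes:
            hc=max(holes,key=cv2.contourArea).reshape(-1,2).mean(0); ring=onz(c,[hc],0.007)[0,:2]
            d=np.linalg.norm(q-ring,axis=1); sh=q[(d>0.03)]; mm=sh.mean(0)
            w,vv=np.linalg.eigh(np.cov((sh-mm).T)); ax=vv[:,-1]; 
            if ax@(ring-mm)<0: ax=-ax
            yaw=np.degrees(np.arctan2(ax[1],ax[0])); far=((q-ring)@-ax).max(); org=ring-0.05*ax
            ax2=(ring-mm)/np.linalg.norm(ring-mm); yaw=(yaw,np.degrees(np.arctan2(ax2[1],ax2[0])),far)
        print('px',(u.mean().round(),v.mean().round()),'rect',ct.round(4),sz,'sat',sat.round(),'h',np.median(p[:,2]).round(4),'ring',ring,'yaw/yaw2/far(.095)',yaw,'ORG',org)
E
python3 - <<'E'
from meas import *
c=cam('top');s=cam('scene')
for n,c in(('top',c),('scene',s)):
    P=cloud(c); print('==',n)
    eyebolts(c,P)
    reg=(P[:,:,0]>0.4)&(P[:,:,0]<0.75)&(P[:,:,1]>-0.2)&(P[:,:,1]<0.25)
    for k in comps(c,P,0.078,0.092,reg):
        if k.sum()>60: p=P[k]; print('lid',k.sum(),rect(p),np.median(p[:,2]))
    reg=(P[:,:,0]>0.35)&(P[:,:,0]<0.8)&(P[:,:,1]>0.1)&(P[:,:,1]<0.55)
    for k in comps(c,P,0.135,0.17,reg):
        p=P[k]; print('bar',k.sum(),rect(p),pca(p),p[:,2].max())
    reg=(P[:,:,0]>0.4)&(P[:,:,0]<0.75)&(P[:,:,1]>-0.2)&(P[:,:,1]<0.25)
    for k in comps(c,P,0.21,0.24,reg):
        p=P[k]; print('pad',k.sum(),rect(p),np.median(p[:,2]))
    for k in comps(c,P,0.155,0.175,reg):
        p=P[k]; print('cup',k.sum(),rect(p),np.median(p[:,2]))
    for k in comps(c,P,0.1,0.24,reg):
        p=P[k]; print('>0.1',k.sum(),rect(p),p.min(0),p.max(0))
E
```

```text
== top
px (np.float64(357.0), np.float64(157.0)) rect [ 0.6594 -0.1985] [np.float64(49.0), np.float64(115.8)] sat 37.0 h 0.0125 ring [ 0.66028744 -0.16467582] yaw/yaw2/far(.095) (np.float64(102.63735956862065), np.float64(102.74772425615282), np.float64(0.09403486687607125)) ORG [ 0.67122642 -0.21346453]
px (np.float64(95.0), np.float64(175.0)) rect [0.612  0.6008] [np.float64(34.9), np.float64(122.8)] sat 125.0 h 0.0194 ring None yaw/yaw2/far(.095) None ORG None
px (np.float64(410.0), np.float64(187.0)) rect [ 0.5744 -0.3517] [np.float64(45.0), np.float64(115.6)] sat 36.0 h 0.0127 ring [ 0.57216347 -0.3196105 ] yaw/yaw2/far(.095) (np.float64(105.15500497511553), np.float64(104.68904639067158), np.float64(0.09237800409418043)) ORG [ 0.58523503 -0.3678716 ]
px (np.float64(68.0), np.float64(194.0)) rect [0.5578 0.6866] [np.float64(1.1), np.float64(110.2)] sat 122.0 h 0.0099 ring None yaw/yaw2/far(.095) None ORG None
px (np.float64(367.0), np.float64(227.0)) rect [ 0.465  -0.2245] [np.float64(46.8), np.float64(118.2)] sat 38.0 h 0.013 ring [ 0.46591993 -0.19138923] yaw/yaw2/far(.095) (n
[... 5521 characters left out ...]
08439094]), [np.float64(20.9), np.float64(28.8)], np.float32(106.66492)) 0.1609711981430063
cup 228 (array([ 0.61237158, -0.046147  ]), [np.float64(32.7), np.float64(58.2)], np.float32(17.631287)) 0.16150885228637296
cup 53 (array([ 0.55916772, -0.11697849]), [np.float64(13.7), np.float64(21.1)], np.float32(168.23381)) 0.1702983050224064
>0.1 1136 (array([0.59538647, 0.01574615]), [np.float64(59.8), np.float64(161.3)], np.float32(105.71153)) [ 0.54749455 -0.06694713  0.1000096 ] [0.6428939  0.09987278 0.22520043]
>0.1 160 (array([ 0.55313135, -0.11284859]), [np.float64(19.3), np.float64(35.0)], np.float32(165.28201)) [ 0.5384433  -0.12344357  0.10004265] [ 0.56933535 -0.09907678  0.17881169]
```

```bash
cat >> meas.py <<'E'
def plan(pos,jaw,o=None):
    """delta in tool axes: turn about z first, then travel (tool assumed at its present tilt)"""
    o=o or get_obs(); Rm=R.from_rotvec(o['tool_rot']); t=Rm.as_matrix(); p=np.array(o['tcp_pos'])
    cur=np.degrees(np.arctan2(t[1,1],t[0,1])); d=(jaw-cur+90)%180-90
    turn=-d  # tool z down
    R2=Rm*R.from_rotvec([0,0,np.radians(turn)])
    tr=R2.inv().apply(np.array(pos)-p)*100
    print('cur',p.round(4),'jaw',cur.round(1),'tilt',np.degrees(np.arccos(-t[2,2])).round(2),'q6',round(o['q'][5],2),'| turn z',turn.round(1),'deg; travel cm',tr.round(2))
E
python3 - <<'E'
from meas import *
for n in('top','scene'):
    c=cam(n); P=cloud(c)
    m=((abs(P[:,:,2]-0.086)<0.006)).astype(np.uint8); m=cv2.morphologyEx(m,cv2.MORPH_CLOSE,np.ones((5,5)));
    m=cv2.morphologyEx(m,cv2.MORPH_OPEN,np.ones((11,11)))
    nn,l,st,ce=cv2.connectedComponentsWithStats(m); i=1+st[1:,4].argmax(); k=l==i
    v,u=np.nonzero(k); print(n,'lid',rect(onz(c,np.c_[u,v],0.086)))
    reg=(P[:,:,0]>0.40)&(P[:,:,0]<0.475)&(P[:,:,1]>-0.1)&(P[:,:,1]<0.12)&(P[:,:,2]>.07)
    p=P[reg]; print('handle',rect(p),p[:,2].max(), 'front part', rect(p[p[:,0]<0.445]) )
    reg=(P[:,:,0]>0.5)&(P[:,:,0]<0.62)&(P[:,:,1]>-0.17)&(P[:,:,1]<-0.1)&(P[:,:,2]>.1)
    p=P[reg]; print('clamp'); 
    for a in np.arange(.1,.185,.01):
        q=p[(p[:,2]>=a)&(p[:,2]<a+.01)]
        if len(q): print(a.round(2),len(q),q.min(0).round(3),q.max(0).round(3))
plan([0.594,0.0165,0.30],15.5)
E
```

```text
top lid (array([0.58802875, 0.02455797]), [np.float64(165.1), np.float64(259.1)], np.float32(86.86496))
handle (array([0.46169879, 0.03495255]), [np.float64(24.3), np.float64(107.9)], np.float32(90.014206)) 0.09331348249963778 front part (array([0., 0.]), [np.float64(0.0), np.float64(0.0)], np.float32(0.0))
clamp
0.1 26 [ 0.541 -0.113  0.1  ] [ 0.577 -0.102  0.108]
0.11 8 [ 0.55  -0.114  0.114] [ 0.564 -0.107  0.119]
0.12 2 [ 0.555 -0.109  0.121] [ 0.562 -0.106  0.13 ]
0.13 6 [ 0.551 -0.111  0.132] [ 0.564 -0.108  0.137]
0.15 10 [ 0.548 -0.12   0.15 ] [ 0.567 -0.11   0.155]
0.16 7 [ 0.549 -0.119  0.162] [ 0.567 -0.112  0.17 ]
0.17 41 [ 0.548 -0.124  0.17 ] [ 0.568 -0.112  0.179]
scene lid (array([0.58449274, 0.02275111]), [np.float64(180.7), np.float64(265.2)], np.float32(87.03482))
handle (array([0.46168039, 0.03785719]), [np.float64(26.5), np.float64(112.7)], np.float32(90.031235)) 0.09439267359581582 front part (array([0., 0.]), [np.float64(0.0), np.float64(0.0)], np.float32(0.0))
clamp
0.1 42 [ 0.539 -0.114  0.1  ] [ 0.577 -0.102  0.109]
0.11 15 [ 0.553 -0.116  0.11 ] [ 0.566 -0.103  0.119]
0.12 15 [ 0.549 -0.117  0.12 ] [ 0.566 -0.107  0.129]
0.13 13 [ 0.551 -0.118  0.13 ] [ 0.567 -0.112  0.14 ]
0.14 9 [ 0.552 -0.121  0.14 ] [ 0.567 -0.114  0.15 ]
0.15 19 [ 0.55  -0.123  0.151] [ 0.568 -0.11   0.159]
0.16 19 [ 0.551 -0.123  0.16 ] [ 0.569 -0.111  0.17 ]
0.17 43 [ 0.548 -0.125  0.17 ] [ 0.568 -0.111  0.18 ]
cur [0.1529 0.5283 0.2387] jaw 73.9 tilt 0.01 q6 -0.22 | turn z 58.4 deg; travel cm [-61.1   28.83  -6.13]
```

Emit:
{"op": "arm_command", "data": {"travel": [[0,0,-3],[0,0,-3],[0,0,0],[0,0,0],[0,0,0],[0,0,0],[0,0,0],[0,0,0]], "turn": [[0,0,0],[0,0,0],[0,0,9.7],[0,0,9.7],[0,0,9.7],[0,0,9.7],[0,0,9.7],[0,0,9.7]], "claw": [-1,-1,-1,-1,-1,-1,-1,-1], "grip_force": 30}}

```text
clock: 1.4
tcp_pos: [0.1529, 0.5282, 0.2987]
tool_rot: [1.905, 2.498, -0.0]
force: [-0.8, 0.5, -0.2]
opening: 0.0881
```

Emit:
{"op": "arm_command", "data": {"travel": [[-4,1.9,0],[-4,1.9,0],[-4,1.9,0],[-4,1.9,0],[-4,1.9,0],[-4,1.9,0],[-4,1.9,0],[-4,1.9,0],[-4,1.9,0],[-4,1.9,0],[-4,1.9,0],[-4,1.9,0]], "turn": [[0,0,0],[0,0,0],[0,0,0],[0,0,0],[0,0,0],[0,0,0],[0,0,0],[0,0,0],[0,0,0],[0,0,0],[0,0,0],[0,0,0]], "claw": [-1,-1,-1,-1,-1,-1,-1,-1,-1,-1,-1,-1]}}

```text
clock: 2.9
tcp_pos: [0.5028, 0.1264, 0.2988]
tool_rot: [1.898, 2.503, 0.0]
force: [-0.2, 0.5, 1.0]
opening: 0.0879
```

Run:
```python
from meas import *
plan([0.5945,0.0162,0.30],15.5)
```

```text
cur [0.5028 0.1264 0.2988] jaw 15.6 tilt 0.01 q6 -0.26 | turn z 0.1 deg; travel cm [-13.06   5.89  -0.12]
```

Emit:
{"op": "arm_command", "data": {"travel": [[-4.4,2,0],[-4.4,2,0],[-4.3,1.9,0],[0,0,0],[0,0,2.2],[0,0,2.2],[0,0,2.2],[0,0,2.2],[0,0,0]], "turn": [[0,0,0],[0,0,0],[0,0,0],[0,0,0],[0,0,0],[0,0,0],[0,0,0],[0,0,0],[0,0,0]], "claw": [-1,-1,-1,-1,-1,-1,-1,-1,-1]}}

```text
clock: 4.03
tcp_pos: [0.5931, 0.0183, 0.2098]
tool_rot: [-1.896, -2.502, 0.002]
force: [0.3, 0.4, 0.7]
opening: 0.088
```

Run:
```python
from meas import *
plan([0.5945,0.0162,0.210],15.5)
s=cam('scene'); cv2.imwrite('pics/m1.png',cv2.resize(s['img'][100:280,260:460],None,fx=3,fy=3)[:,:,::-1])
```

```text
cur [0.5931 0.0183 0.2098] jaw 15.7 tilt 0.18 q6 -0.44 | turn z 0.2 deg; travel cm [-0.24  0.08 -0.02]
```

View pics/m1.png

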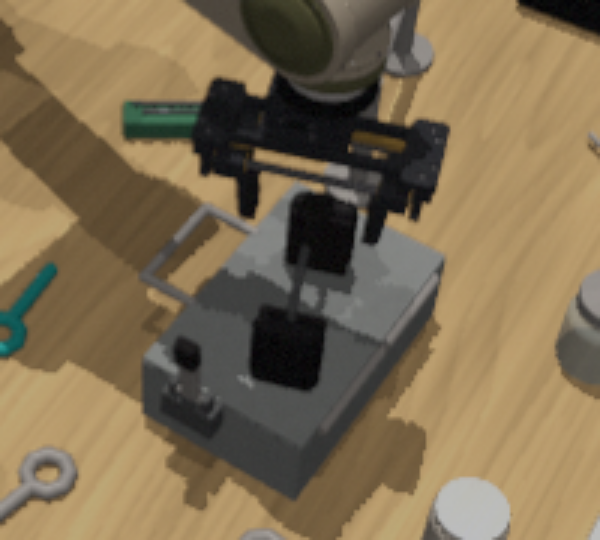

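The fingers straddle the pad, at about (320,190) in the crop. The wide side of the gripper body lies along the jaw axis. Closing.

Emit:
{"op": "arm_command", "data": {"travel": [[-0.2,0.1,0],[0,0,0],[0,0,0],[0,0,0],[0,0,0],[0,0,0],[0,0,0],[0,0,0]], "turn": [[0,0,0],[0,0,0],[0,0,0],[0,0,0],[0,0,0],[0,0,0],[0,0,0],[0,0,0]], "claw": [-1,1,1,1,1,1,1,1], "grip_force": 35}}

```text
clock: 5.08
tcp_pos: [0.5957, 0.0158, 0.2107]
tool_rot: [1.898, 2.503, 0.0]
force: [-0.4, 0.3, 0.5]
opening: 0.0256
```

Emit:
{"op": "arm_command", "data": {"travel": [[0,0,-1],[0,0,-2],[0,0,-3],[0,0,-3],[0,0,-3],[0,0,0]], "turn": [[0,0,0],[0,0,0],[0,0,0],[0,0,0],[0,0,0],[0,0,0]], "claw": [1,1,1,1,1,1]}}

```text
clock: 5.82
tcp_pos: [0.596, 0.0157, 0.3328]
tool_rot: [1.896, 2.5, 0.003]
force: [1.0, -0.1, -3.4]
opening: 0.0256
```

Run:
```python
from meas import *
plan([0.5135,0.358,0.33],102.5)
s=cam('scene'); cv2.imwrite('pics/m2.png',cv2.resize(s['img'][60:280,260:460],None,fx=2.7,fy=2.7)[:,:,::-1])
```

```text
cur [0.596  0.0157 0.3328] jaw 15.7 tilt 0.25 q6 -0.45 | turn z -86.8 deg; travel cm [ 0.65 35.2   0.22]
```

View pics/m2.png

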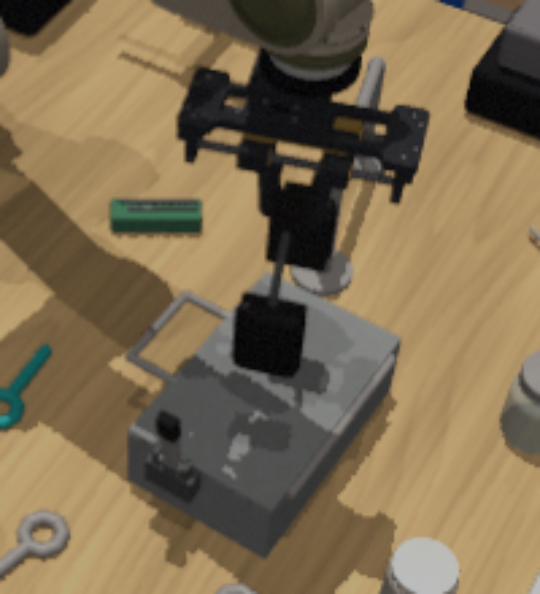

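Emit:
{"op": "arm_command", "data": {"travel": [[0,0,0],[0,0,0],[0,0,0],[0,0,0],[0,0,0],[0,0,0],[0,0,0],[0,0,0],[0,0,0],[0,0,0]], "turn": [[0,0,-8.7],[0,0,-8.7],[0,0,-8.7],[0,0,-8.7],[0,0,-8.7],[0,0,-8.7],[0,0,-8.7],[0,0,-8.7],[0,0,-8.7],[0,0,-8.5]], "claw": [1,1,1,1,1,1,1,1,1,1]}}

```text
clock: 7.12
tcp_pos: [0.5953, 0.0158, 0.3287]
tool_rot: [0.348, -3.119, -0.001]
force: [-0.1, -0.3, -2.3]
opening: 0.0255
```

Emit:
{"op": "arm_command", "data": {"travel": [[0,3,0],[0,3.5,0],[0,3.5,0],[0.3,3.5,0],[0.3,3.5,0],[0,3.5,0],[0,3.5,0],[0,3.5,0],[0,3.5,0],[0,3,0],[0,1.2,0],[0,0,0]], "turn": [[0,0,0],[0,0,0],[0,0,0],[0,0,0],[0,0,0],[0,0,0],[0,0,0],[0,0,0],[0,0,0],[0,0,0],[0,0,0],[0,0,0]], "claw": [1,1,1,1,1,1,1,1,1,1,1,1]}}

```text
clock: 8.62
tcp_pos: [0.5138, 0.3581, 0.3297]
tool_rot: [0.342, -3.121, 0.001]
force: [0.9, -1.0, -1.6]
opening: 0.0256
```

Run:
```python
from meas import *
plan([0.5135,0.358,0.158],102.5)
for n in('scene','top'):
    s=cam(n); save(s,'m3%s.png'%n)
    P=cloud(s); 
    reg=(P[:,:,0]>0.35)&(P[:,:,0]<0.7)&(P[:,:,1]>0.15)&(P[:,:,1]<0.55)
    for z0,z1 in((.135,.16),(.2,.32)):
        for k in comps(s,P,z0,z1,reg):
            if k.sum()>30: p=P[k]; print(n,z0,k.sum(),rect(p),p[:,2].min(),p[:,2].max())
```

```text
cur [0.5138 0.3581 0.3297] jaw 102.5 tilt 0.11 q6 -1.37 | turn z -0.0 deg; travel cm [-0.    0.   17.17]
scene 0.135 303 (array([0.51481805, 0.35538669]), [np.float64(20.0), np.float64(217.4)], np.float32(102.74154)) 0.13532113534548373 0.15801075521199637
scene 0.2 398 (array([0.45440976, 0.33947385]), [np.float64(40.7), np.float64(63.5)], np.float32(99.49665)) 0.20765223497851815 0.31828364515627483
scene 0.2 393 (array([0.57664618, 0.36596945]), [np.float64(50.0), np.float64(58.5)], np.float32(130.41629)) 0.2061216876287697 0.31965259180197136
top 0.135 445 (array([0.51632068, 0.34310019]), [np.float64(16.8), np.float64(189.4)], np.float32(102.58961)) 0.13509082019440077 0.15613719475136845
top 0.135 39 (array([0.4888562 , 0.45457828]), [np.float64(16.7), np.float64(19.1)], np.float32(102.613266)) 0.13612830473645066 0.15515525244795236
top 0.2 111 (array([0.57221741, 0.34340628]), [np.float64(16.2), np.float64(33.5)], np.float32(155.392)) 0.21102096879401133 0.26352688511131206
top 0.2 538 (array([0.44958835, 0.33919977]), [np.float64(38.8), np.float64(59.6)], np.float32(102.91634)) 0.20980713181301947 0.3189931782071155
```

View pics/m3scene.png

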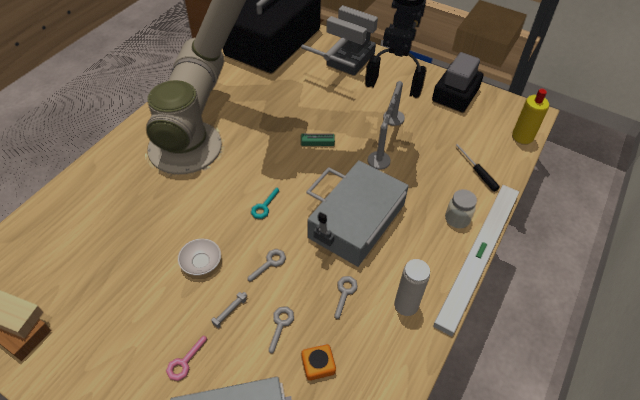

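Emit:
{"op": "arm_command", "data": {"travel": [[0,0,2],[0,0,2],[0,0,2],[0,0,2],[0,0,2],[0,0,2],[0,0,2],[0,0,1.5],[0,0,1],[0,0,0]], "turn": [[0,0,0],[0,0,0],[0,0,0],[0,0,0],[0,0,0],[0,0,0],[0,0,0],[0,0,0],[0,0,0],[0,0,0]], "claw": [1,1,1,1,1,1,1,1,1,1]}}

```text
clock: 9.98
tcp_pos: [0.5139, 0.3579, 0.1653]
tool_rot: [0.34, -3.122, 0.0]
force: [0.4, 0.0, -2.5]
opening: 0.0254
```

Emit:
{"op": "arm_command", "data": {"travel": [[0,0,0.3],[0,0,0.3],[0,0,0]], "turn": [[0,0,0],[0,0,0],[0,0,0]], "claw": [1,1,1]}}

```text
clock: 10.35
tcp_pos: [0.5138, 0.3582, 0.1597]
tool_rot: [0.341, -3.123, 0.0]
force: [-0.1, 0.4, -2.8]
opening: 0.0256
```

Emit:
{"op": "arm_command", "data": {"travel": [[0,0,0.2],[0,0,0.1],[0,0,0]], "turn": [[0,0,0],[0,0,0],[0,0,0]], "claw": [1,1,1]}}

```text
clock: 10.72
tcp_pos: [0.5139, 0.3582, 0.1568]
tool_rot: [-0.341, 3.123, -0.0]
force: [-0.1, -0.1, -2.2]
opening: 0.0255
```

Run:
```python
from meas import *
s=cam('scene'); cv2.imwrite('pics/m4.png',cv2.resize(s['img'][30:190,320:460],None,fx=3.5,fy=3.5)[:,:,::-1])
```

```text
(no output)
```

View pics/m4.png

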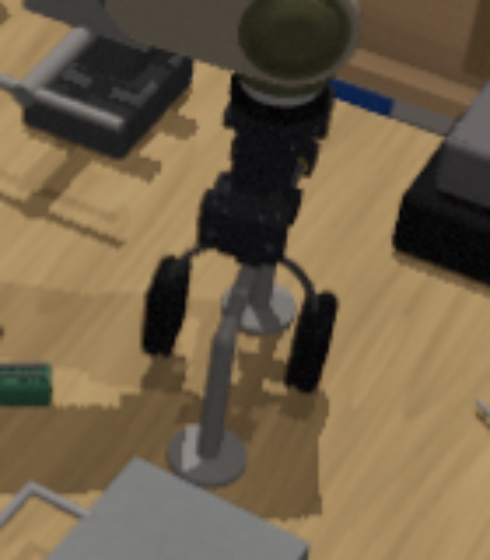

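One cup is on each side of the bar. I'll ease down until contact.

Emit:
{"op": "arm_command", "data": {"travel": [[0,0,0.1],[0,0,0.1],[0,0,0]], "turn": [[0,0,0],[0,0,0],[0,0,0]], "claw": [1,1,1]}}

```text
clock: 11.15
tcp_pos: [0.514, 0.3582, 0.1565]
tool_rot: [-0.341, 3.121, 0.001]
force: [-3.8, -2.9, 8.2]
opening: 0.0258
```

Emit:
{"op": "arm_command", "data": {"travel": [[0,0,-0.1],[0,0,0],[0,0,0],[0,0,0],[0,0,0]], "turn": [[0,0,0],[0,0,0],[0,0,0],[0,0,0],[0,0,0]], "claw": [1,0.2,0,0,0]}}

```text
clock: 11.78
tcp_pos: [0.5139, 0.3582, 0.1556]
tool_rot: [0.341, -3.123, 0.0]
force: [-0.1, 0.1, -0.1]
opening: 0.0441
```

Emit:
{"op": "arm_command", "data": {"travel": [[0,0,-1],[0,0,-2],[0,0,-4],[0,0,-5],[0,0,-4],[0,0,0]], "turn": [[0,0,0],[0,0,0],[0,0,0],[0,0,0],[0,0,0],[0,0,0]], "claw": [0,0,0,0,0,0]}}

```text
clock: 12.52
tcp_pos: [0.5144, 0.3584, 0.3198]
tool_rot: [-0.34, 3.116, 0.004]
force: [0.6, 0.9, -0.8]
opening: 0.0442
```

Run:
```python
from meas import *
s=cam('scene'); cv2.imwrite('pics/m5.png',cv2.resize(s['img'][30:190,320:460],None,fx=3.5,fy=3.5)[:,:,::-1])
P=cloud(s); reg=(P[:,:,0]>0.35)&(P[:,:,0]<0.7)&(P[:,:,1]>0.15)&(P[:,:,1]<0.55)
for k in comps(s,P,.158,.21,reg): p=P[k]; print(k.sum(),rect(p),np.median(p[:,2]),p[:,2].max())
for k in comps(s,P,.04,.13,reg):
    p=P[k]; print('cup/post',k.sum(),rect(p),p[:,2].min(),p[:,2].max())
# handle fit: bar centre (box x=-130)
c=cam('top')
for c in (c,s):
    P=cloud(c)
    reg=(P[:,:,0]>0.42)&(P[:,:,0]<0.5)&(P[:,:,1]>-0.06)&(P[:,:,1]<0.12)&(P[:,:,2]>.07)
    for y in(0.0,0.015,.03,.045,.06):
        p=P[reg&(abs(P[:,:,1]-y)<.008)]; p=p[p[:,0]<.48]; print(y,len(p),p.mean(0).round(4) if len(p) else '',p[:,0].min().round(4),p[:,0].max().round(4))
    m=((abs(P[:,:,2]-0.086)<0.008)&(P[:,:,0]>.4)&(P[:,:,0]<.7)).astype(np.uint8)
    m=cv2.morphologyEx(m,cv2.MORPH_CLOSE,np.ones((3,3))); m=cv2.morphologyEx(m,cv2.MORPH_OPEN,np.ones((9,9)))
    v,u=np.nonzero(m); print('lid',rect(onz(c,np.c_[u,v],0.086)))
```

```text
135 (array([0.51224622, 0.35488651]), [np.float64(30.7), np.float64(54.7)], np.float32(10.908722)) 0.16503550112400012 0.17235386419556475
cup/post 20 (array([0.50020615, 0.45370221]), [np.float64(4.7), np.float64(17.2)], np.float32(91.092064)) 0.09464557960756448 0.1282983074911952
cup/post 294 (array([0.45242697, 0.33855203]), [np.float64(31.7), np.float64(58.9)], np.float32(101.23067)) 0.040210552958688695 0.12975699447567424
cup/post 28 (array([0.49560947, 0.44942593]), [np.float64(12.3), np.float64(14.4)], np.float32(83.96521)) 0.0405395353276603 0.06523037909354246
cup/post 299 (array([0.58082312, 0.36608801]), [np.float64(32.2), np.float64(60.2)], np.float32(102.8972)) 0.04187986788610054 0.12990058089673373
cup/post 154 (array([0.53772272, 0.25578702]), [np.float64(17.5), np.float64(19.7)], np.float32(19.580519)) 0.040235145124871474 0.12973474031533683
cup/post 70 (array([0.5612373 , 0.15487476]), [np.float64(10.4), np.float64(95.1)], np.float32(179.03822)) 0.08031286271719962 0.09027376037305634
0.0 21 [0.4542 0.0005 0.0867] 0.4496 0.4577
0.015 21 [0.4557 0.015  0.0874] 0.4521 0.4603
0.03 23 [0.4563 0.0309 0.0867] 0.4522 0.4604
0.045 23 [0.4564 0.0437 0.0868] 0.4523 0.4603
0.06 20 [0.4581 0.0606 0.0871] 0.4548 0.4631
lid (array([0.58802875, 0.02455797]), [np.float64(165.1), np.float64(259.1)], np.float32(86.86496))
0.0 19 [0.4546 0.0009 0.0865] 0.4473 0.4591
0.015 17 [0.4561 0.014  0.0884] 0.4499 0.4605
0.03 17 [0.4571 0.0303 0.0862] 0.4519 0.4611
0.045 18 [0.4573 0.0446 0.0868] 0.4526 0.4619
0.06 16 [0.458  0.0594 0.0874] 0.4534 0.4633
lid (array([0.58579907, 0.02571858]), [np.float64(178.5), np.float64(260.0)], np.float32(86.72894))
```

View pics/m5.png

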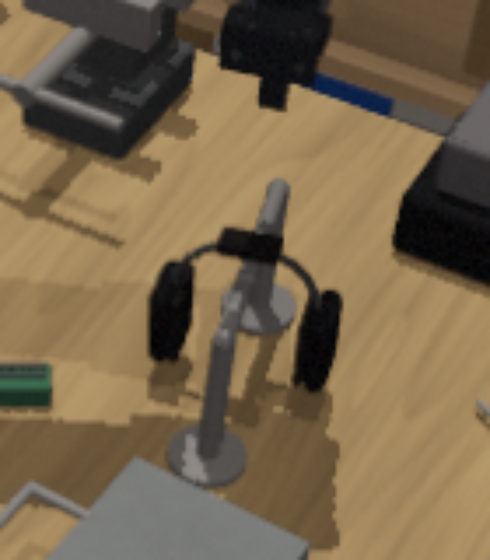

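The muff hangs with the pad on the bar at crop (248,243), a cup on each side, at (170,310) and (320,340). Pad top is at 0.167 to 0.172 m against 0.167 expected. Next is the lid handle, with its centre near (0.457,0.031,0.083).

Run:
```python
from meas import *
o=get_obs(); t=R.from_rotvec(o['tool_rot'])*R.from_rotvec([0,0,np.radians(105.7)]); m=t.as_matrix()
print(np.degrees(np.arctan2(m[1,1],m[0,1])), (t.inv().apply(np.array([0.457,.031,.2])-o['tcp_pos'])*100).round(2),o['q'][5])
```

```text
-3.247989295964488 [-32.97  -3.81  11.56] -1.3681588410087326
```

Emit:
{"op": "arm_command", "data": {"travel": [[0,0,0],[0,0,0],[0,0,0],[0,0,0],[0,0,0],[0,0,0],[0,0,0],[0,0,0],[0,0,0],[0,0,0],[0,0,0],[0,0,0]], "turn": [[0,0,8.8],[0,0,8.8],[0,0,8.8],[0,0,8.8],[0,0,8.8],[0,0,8.8],[0,0,8.8],[0,0,8.8],[0,0,8.8],[0,0,8.8],[0,0,8.8],[0,0,8.8]], "claw": [0,0,0,0,0,0,0,0,0,0,0,0]}}

```text
clock: 14.12
tcp_pos: [0.5136, 0.358, 0.3141]
tool_rot: [-2.286, -2.153, 0.005]
force: [0.2, 0.5, -0.7]
opening: 0.044
```

Run:
```python
from meas import *
plan([0.457,.031,.2],-3.3)
```

```text
cur [0.5136 0.358  0.3141] jaw -3.4 tilt 0.18 q6 0.48 | turn z -0.1 deg; travel cm [-32.96  -3.73  11.47]
```

Emit:
{"op": "arm_command", "data": {"travel": [[-3.3,-0.4,0],[-3.3,-0.4,0],[-3.3,-0.4,0],[-3.3,-0.4,0],[-3.3,-0.4,0],[-3.3,-0.4,2],[-3.3,-0.4,2],[-3.3,-0.4,2],[-3.3,-0.3,2],[-3.2,-0.2,2],[0,0,1.5],[0,0,0]], "turn": [[0,0,0],[0,0,0],[0,0,0],[0,0,0],[0,0,0],[0,0,0],[0,0,0],[0,0,0],[0,0,0],[0,0,0],[0,0,0],[0,0,0]], "claw": [0,0,0,0,0,0,0,0,0,0,0,0]}}

```text
clock: 15.62
tcp_pos: [0.4579, 0.0316, 0.1992]
tool_rot: [-2.28, -2.156, 0.004]
force: [0.7, -0.0, 0.7]
opening: 0.0437
```

Run:
```python
from meas import *
plan([0.457,.031,.064],-3.3)
```

```text
cur [0.4579 0.0316 0.1992] jaw -3.2 tilt 0.24 q6 -0.13 | turn z 0.1 deg; travel cm [-0.07 -0.02 13.52]
```

Emit:
{"op": "arm_command", "data": {"travel": [[-0.1,0,3],[0,0,3.5],[0,0,3],[0,0,2.5],[0,0,1.5],[0,0,0]], "turn": [[0,0,0],[0,0,0],[0,0,0],[0,0,0],[0,0,0],[0,0,0]], "claw": [0,0,0,0,0,0]}}

```text
clock: 16.38
tcp_pos: [0.4585, 0.0311, 0.0652]
tool_rot: [-2.28, -2.159, 0.002]
force: [0.1, -0.3, -0.3]
opening: 0.044
```

Emit:
{"op": "arm_command", "data": {"travel": [[0,0,0],[0,0,0],[0,0,0],[0,0,0],[0,0,0]], "turn": [[0,0,0],[0,0,0],[0,0,0],[0,0,0],[0,0,0]], "claw": [1,1,1,1,1], "grip_force": 15}}

```text
clock: 17.0
tcp_pos: [0.4567, 0.0309, 0.0657]
tool_rot: [-2.279, -2.158, 0.005]
force: [-9.6, -1.4, 6.0]
opening: 0.0089
```

Run:
```python
from meas import *
plan([0.457,.031,.064],-3.3)
# arc deltas in tool axes for 15 deg steps; tool y ~ +/-box x
o=get_obs(); t=R.from_rotvec(o['tool_rot']).as_matrix(); print(t.round(3))
for i in range(12):
    a,b=np.radians([7.5*i,7.5*(i+1)])
    f=lambda q:np.array([-.21*np.cos(q)-.003*np.sin(q)*-1,.21*np.sin(q)+.003*np.cos(q)])
    d=(f(b)-f(a))*100; print(i,'forward',d[0].round(2),'up',d[1].round(2))
```

```text
cur [0.4567 0.0309 0.0657] jaw -3.1 tilt 0.28 q6 -0.14 | turn z 0.2 deg; travel cm [0.01 0.03 0.17]
[[ 0.054  0.999 -0.005]
 [ 0.999 -0.054  0.   ]
 [ 0.    -0.005 -1.   ]]
0 forward 0.22 up 2.74
1 forward 0.57 up 2.69
2 forward 0.92 up 2.59
3 forward 1.25 up 2.45
4 forward 1.56 up 2.26
5 forward 1.84 up 2.04
6 forward 2.09 up 1.78
7 forward 2.31 up 1.49
8 forward 2.48 up 1.18
9 forward 2.61 up 0.85
10 forward 2.7 up 0.5
11 forward 2.74 up 0.14
```

Emit:
{"op": "arm_command", "data": {"travel": [[0,0,-1.37],[0,0.07,-1.37],[0,0.28,-1.35],[0,0.29,-1.34],[0,0.46,-1.3],[0,0.46,-1.29],[0,0.62,-1.23],[0,0.63,-1.22],[0,0.78,-1.13],[0,0.78,-1.13],[0,0.92,-1.02],[0,0.92,-1.02]], "turn": [[0,0,0],[0,0,0],[0,0,0],[0,0,0],[0,0,0],[0,0,0],[0,0,0],[0,0,0],[0,0,0],[0,0,0],[0,0,0],[0,0,0]], "claw": [1,1,1,1,1,1,1,1,1,1,1,1]}}

```text
clock: 18.5
tcp_pos: [0.5172, 0.0275, 0.2141]
tool_rot: [-2.277, -2.156, 0.011]
force: [-18.9, -0.9, 11.2]
opening: 0.0095
```

Run:
```python
from meas import *
o=get_obs(); h=np.array(o['tcp_pos'])+[0,0,.0175]; print(o['force'].round(1),o['torque'].round(2))
d=h-np.array([0.6667,.0192,.08]); x=d@[np.cos(.056),-np.sin(.056),0]; print(x,d[2],np.hypot(x,d[2]),np.degrees(np.arctan2(d[2],-x)))
s=cam('scene'); cv2.imwrite('pics/l1.png',cv2.resize(s['img'][60:280,240:460],None,fx=2.5,fy=2.5)[:,:,::-1])
```

```text
[-18.9  -0.9  11.2] [-0.19  3.    0.05]
-0.14969984271960984 0.15155595720703724 0.213024062197718 45.35300957123428
```

View pics/l1.png

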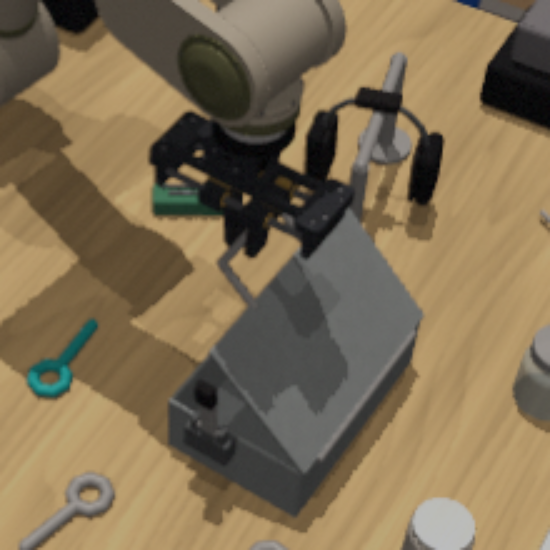

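Emit:
{"op": "arm_command", "data": {"travel": [[0,0.85,-1],[0,1.0,-0.9],[0,1.15,-0.75],[0,1.15,-0.75],[0,1.24,-0.59],[0,1.24,-0.59],[0,1.3,-0.43],[0,1.3,-0.42],[0,1.35,-0.25],[0,1.35,-0.25],[0,1.3,-0.07],[0,1.2,-0.07]], "turn": [[0,0,0],[0,0,0],[0,0,0],[0,0,0],[0,0,0],[0,0,0],[0,0,0],[0,0,0],[0,0,0],[0,0,0],[0,0,0],[0,0,0]], "claw": [1,1,1,1,1,1,1,1,1,1,1,1]}}

```text
clock: 20.05
tcp_pos: [0.6647, 0.0193, 0.2749]
tool_rot: [-2.282, -2.159, 0.001]
force: [-3.9, -0.2, 2.1]
opening: 0.0096
```

Run:
```python
from meas import *
o=get_obs(); h=np.array(o['tcp_pos'])+[0,0,.0175]; print(o['tcp_pos'],o['force'].round(1),o['torque'].round(2))
d=h-np.array([0.6667,.0192,.08]); x=d@[np.cos(.056),-np.sin(.056),0]; print(x,d[2],np.hypot(x,d[2]),np.degrees(np.arctan2(d[2],-x)))
s=cam('scene'); cv2.imwrite('pics/l2.png',cv2.resize(s['img'][60:280,240:460],None,fx=2.5,fy=2.5)[:,:,::-1])
```

```text
[0.66474096 0.01925433 0.27491054] [-3.9 -0.2  2.1] [-0.12  0.71 -0.  ]
-0.0019590133762690254 0.21241053513211816 0.2124195687043009 89.47158922172427
```

View pics/l2.png

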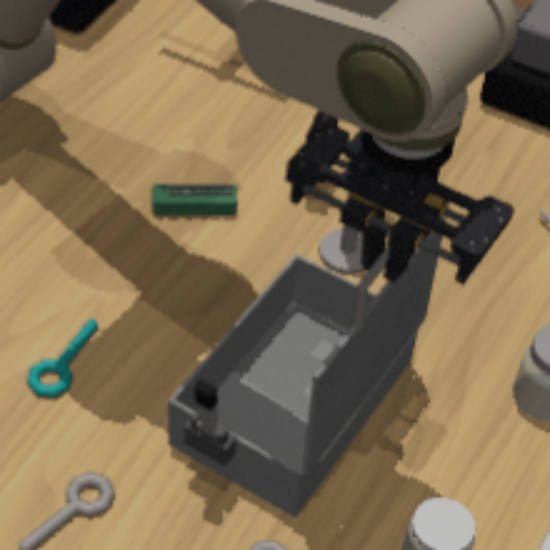

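The lid stands upright at about 89.5°. I'll release, lift clear and look again.

Emit:
{"op": "arm_command", "data": {"travel": [[0,0,0],[0,0,0],[0,0,0],[0,0,-2],[0,0,-3],[0,0,-2],[0,-4,0],[0,-5,0],[0,-5,0],[0,-5,0],[0,0,0]], "turn": [[0,0,0],[0,0,0],[0,0,0],[0,0,0],[0,0,0],[0,0,0],[0,0,0],[0,0,0],[0,0,0],[0,0,0],[0,0,0]], "claw": [0.2,0,0,0,0,0,0,0,0,0,0], "grip_force": 40}}

```text
clock: 21.48
tcp_pos: [0.4726, 0.0303, 0.3452]
tool_rot: [2.281, 2.159, 0.001]
force: [0.2, 0.9, 0.6]
opening: 0.0441
```

Run:
```python
from meas import *
for n in('top','scene'):
    c=cam(n); P=cloud(c); print(n); save(c,'l3%s.png'%n)
    import io,contextlib
    f=io.StringIO()
    with contextlib.redirect_stdout(f): eyebolts(c,P)
    print('\n'.join(l for l in f.getvalue().splitlines() if 'ORG None' not in l))
    reg=(P[:,:,0]>0.6)&(P[:,:,0]<.9)&(P[:,:,1]<-.05)&(P[:,:,1]>-.35)
    for k in comps(c,P,.05,.3,reg): p=P[k]; print('tall',rect(p),p.min(0),p.max(0))
    reg=(P[:,:,0]>0.63)&(P[:,:,0]<.75)&(P[:,:,1]<.17)&(P[:,:,1]>-.13)&(P[:,:,2]>.1)&(P[:,:,2]<.3)
    p=P[reg]; print('lid z/x', [(z,np.median(p[abs(p[:,2]-z)<.01][:,0]).round(4)) for z in(.12,.15,.18,.21,.23)],p[:,2].max())
```

```text
top
px (np.float64(357.0), np.float64(157.0)) rect [ 0.6595 -0.1988] [np.float64(49.1), np.float64(116.1)] sat 36.0 h 0.0123 ring [ 0.66053789 -0.16455593] yaw/yaw2/far(.095) (np.float64(102.76025191020435), np.float64(102.68378836273045), np.float64(0.09409669532602018)) ORG [ 0.67158149 -0.21332107]
px (np.float64(410.0), np.float64(187.0)) rect [ 0.5745 -0.3527] [np.float64(45.3), np.float64(115.6)] sat 37.0 h 0.0128 ring [ 0.57216347 -0.3196105 ] yaw/yaw2/far(.095) (np.float64(106.01606222343428), np.float64(104.68041525362801), np.float64(0.09238650864325962)) ORG [ 0.58595881 -0.36766972]
px (np.float64(367.0), np.float64(227.0)) rect [ 0.4649 -0.226 ] [np.float64(46.9), np.float64(117.3)] sat 38.0 h 0.0127 ring [ 0.46604028 -0.19139069] yaw/yaw2/far(.095) (np.float64(76.68170923467893), np.float64(76.01025588623884), np.float64(0.094366169381618)) ORG [ 0.45452226 -0.24004596]
px (np.float64(476.0), np.float64(233.0)) rect [ 0.4504 -0.5192] [np.float64(50.2), np.float64(115.8)] sat 100.0 h 0.0128 ring [ 0.44199442 -0.55112374] yaw/yaw2/far(.095) (np.float64(-91.43479468949177)
[... 2530 characters left out ...]
127 ring [ 0.44312685 -0.54886864] yaw/yaw2/far(.095) (np.float64(-93.8338617215956), np.float64(-93.14328784799365), np.float64(0.09248986415440458)) ORG [ 0.44647003 -0.49898054]
tall (array([ 0.64466382, -0.0882178 ]), [np.float64(41.3), np.float64(80.3)], np.float32(34.63088)) [ 0.60005247 -0.10163634  0.05000743] [ 0.66878836 -0.05007918  0.24497004]
tall (array([ 0.81187903, -0.13534677]), [np.float64(58.7), np.float64(59.7)], np.float32(136.7526)) [ 0.78173294 -0.16460353  0.05020489] [ 0.84225035 -0.10462891  0.17543173]
lid z/x [(0.12, np.float64(0.6701)), (0.15, np.float64(0.6694)), (0.18, np.float64(0.6692)), (0.21, np.float64(0.6686)), (0.23, np.float64(0.6675))] 0.29888515239183
```

View pics/l3scene.png

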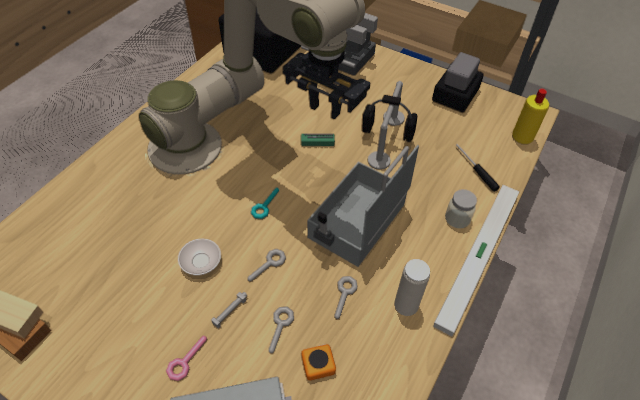

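The lid stands upright and the box is open. The three nickel bolts haven't moved. First bolt is A, nearest the box at scene pixel (344,293).

Run:
```python
from meas import *
plan([0.672,-.212,.34],12.7)
```

```text
cur [0.4753 0.0298 0.3446] jaw -3.2 tilt 0.08 q6 -0.13 | turn z -15.9 deg; travel cm [-27.91  13.87   0.5 ]
```

Emit:
{"op": "arm_command", "data": {"travel": [[0,0,0],[0,0,0],[-3.5,1.74,0],[-3.5,1.74,0],[-3.5,1.74,0],[-3.5,1.74,0],[-3.5,1.74,0],[-3.5,1.74,0],[-3.5,1.74,0],[-3.4,1.7,0],[0,0,0],[0,0,0]], "turn": [[0,0,-8],[0,0,-7.9],[0,0,0],[0,0,0],[0,0,0],[0,0,0],[0,0,0],[0,0,0],[0,0,0],[0,0,0],[0,0,0],[0,0,0]], "claw": [0,0,0,0,0,0,0,0,0,0,0,0]}}

```text
clock: 23.08
tcp_pos: [0.6726, -0.2114, 0.3435]
tool_rot: [-1.96, -2.454, -0.0]
force: [1.0, 0.6, 0.3]
opening: 0.044
```

Run:
```python
from meas import *
plan([0.672,-.212,.003],12.7)
```

```text
cur [ 0.6726 -0.2114  0.3435] jaw 12.8 tilt 0.04 q6 -0.69 | turn z 0.1 deg; travel cm [-0.06 -0.05 34.05]
```

Emit:
{"op": "arm_command", "data": {"travel": [[0,0,4],[0,0,4],[0,0,4],[0,0,4],[0,0,4],[0,0,4],[0,0,4],[0,0,3],[0,0,2],[0,0,0]], "turn": [[0,0,0],[0,0,0],[0,0,0],[0,0,0],[0,0,0],[0,0,0],[0,0,0],[0,0,0],[0,0,0],[0,0,0]], "claw": [0,0,0,0,0,0,0,0,0,0]}}

```text
clock: 24.32
tcp_pos: [0.6718, -0.211, 0.0136]
tool_rot: [-1.959, -2.454, 0.0]
force: [-0.7, 0.2, 0.1]
opening: 0.0442
```

Run:
```python
from meas import *
plan([0.672,-.212,.003],12.7)
```

```text
cur [ 0.6718 -0.211   0.0136] jaw 12.8 tilt 0.09 q6 -0.7 | turn z 0.1 deg; travel cm [-0.1  -0.    1.06]
```

Emit:
{"op": "arm_command", "data": {"travel": [[0,0,0.7],[0,0,0.3],[0,0,0],[0,0,0],[0,0,0],[0,0,0],[0,0,0],[0,0,0]], "turn": [[0,0,0],[0,0,0],[0,0,0],[0,0,0],[0,0,0],[0,0,0],[0,0,0],[0,0,0]], "claw": [0,0,0,1,1,1,1,1], "grip_force": 45}}

```text
clock: 25.32
tcp_pos: [0.6724, -0.2117, 0.0043]
tool_rot: [1.961, 2.454, 0.0]
force: [0.3, 0.8, 0.8]
opening: 0.0126
```

Emit:
{"op": "arm_command", "data": {"travel": [[0,0,-1],[0,0,-3],[0,0,-4],[0,0,-4],[0,0,-4],[0,0,-4],[0,0,-4],[0,0,0]], "turn": [[0,0,0],[0,0,0],[0,0,0],[0,0,0],[0,0,0],[0,0,0],[0,0,0],[0,0,0]], "claw": [1,1,1,1,1,1,1,1]}}

```text
clock: 26.32
tcp_pos: [0.6727, -0.2119, 0.2479]
tool_rot: [1.957, 2.45, 0.002]
force: [-0.2, 0.2, -2.6]
opening: 0.0124
```

Run:
```python
from meas import *
plan([0.59,-.212,.24],86.8)
s=cam('scene'); cv2.imwrite('pics/a1.png',cv2.resize(s['img'][120:340,240:460],None,fx=2.5,fy=2.5)[:,:,::-1])
```

```text
cur [ 0.6727 -0.2119  0.2479] jaw 12.8 tilt 0.37 q6 -0.7 | turn z -74.0 deg; travel cm [ 8.26 -0.47  0.74]
```

View pics/a1.png

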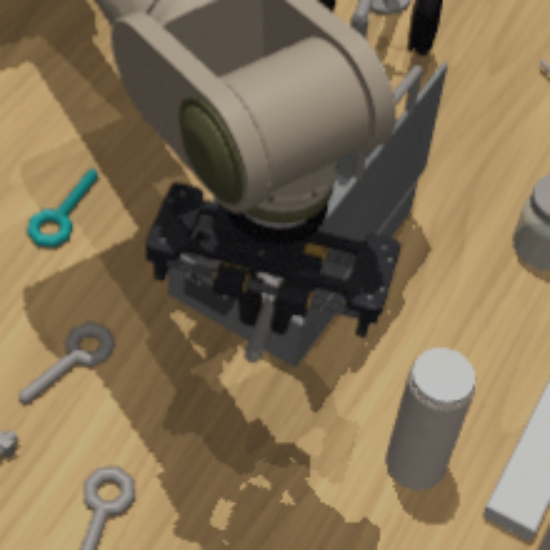

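Emit:
{"op": "arm_command", "data": {"travel": [[0,-4,0],[0,-4,0],[0,0,0],[0,0,0],[0,0,0],[0,0,0],[0,0,0],[0,0,0],[0,0,0],[0,0,0],[0,0,0]], "turn": [[0,0,0],[0,0,0],[0,0,-9],[0,0,-9.3],[0,0,-9.3],[0,0,-9.3],[0,0,-9.3],[0,0,-9.3],[0,0,-9.3],[0,0,-9.2],[0,0,0]], "claw": [1,1,1,1,1,1,1,1,1,1,1]}}

```text
clock: 27.75
tcp_pos: [0.5936, -0.229, 0.2423]
tool_rot: [-0.091, -3.137, -0.003]
force: [-0.0, 0.3, -2.7]
opening: 0.0126
```

Run:
```python
from meas import *
plan([0.6012,.0028,.24],86.8)
```

```text
cur [ 0.5936 -0.229   0.2423] jaw 86.7 tilt 0.2 q6 -2.07 | turn z -0.1 deg; travel cm [ 0.54 23.19  0.27]
```

Emit:
{"op": "arm_command", "data": {"travel": [[0.5,3.9,0],[0,3.9,0],[0,3.9,0],[0,3.9,0],[0,3.8,0],[0,3.8,0],[0,0,0],[0,0,4],[0,0,4],[0,0,4],[0,0,4],[0,0,0]], "turn": [[0,0,0],[0,0,0],[0,0,0],[0,0,0],[0,0,0],[0,0,0],[0,0,0],[0,0,0],[0,0,0],[0,0,0],[0,0,0],[0,0,0]], "claw": [1,1,1,1,1,1,1,1,1,1,1,1]}}

```text
clock: 29.25
tcp_pos: [0.6006, 0.002, 0.0813]
tool_rot: [-0.093, -3.133, -0.001]
force: [-0.4, 0.0, -1.7]
opening: 0.0123
```

Run:
```python
from meas import *
plan([0.6012,.0028,.03],86.8)
s=cam('top'); cv2.imwrite('pics/a2.png',cv2.resize(s['img'][100:280,180:440],None,fx=2.5,fy=2.5)[:,:,::-1])
```

```text
cur [0.6006 0.002  0.0813] jaw 86.6 tilt 0.39 q6 -1.7 | turn z -0.2 deg; travel cm [-0.09  0.08  5.13]
```

View pics/a2.png

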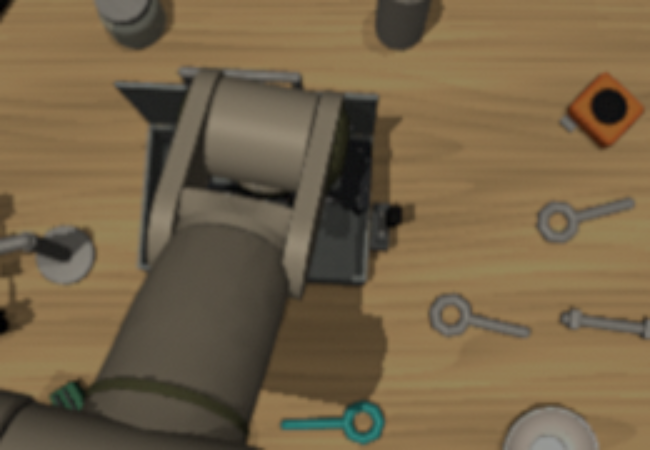

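Run:
```python
from meas import *
for n in('top','scene'):
    c=cam(n);P=cloud(c)
    for z in np.arange(.22,.5,.02):
        m=(abs(P[:,:,2]-z)<.01)&(P[:,:,0]>.5)&(P[:,:,0]<.72)&(P[:,:,1]>-.12)&(P[:,:,1]<.16)
        p=P[m]
        if len(p): 
            i=np.argsort(p[:,0])[-3:]; print(n,z.round(2),len(p),p[i].round(3).tolist())
```

```text
top 0.22 82 [[0.669, 0.134, 0.223], [0.669, 0.143, 0.224], [0.67, 0.146, 0.223]]
top 0.24 160 [[0.675, 0.147, 0.238], [0.675, 0.145, 0.237], [0.676, 0.143, 0.236]]
top 0.26 14 [[0.663, 0.077, 0.26], [0.663, 0.073, 0.268], [0.666, 0.071, 0.268]]
top 0.28 34 [[0.664, 0.079, 0.288], [0.665, 0.072, 0.278], [0.667, 0.07, 0.272]]
top 0.3 177 [[0.67, 0.065, 0.292], [0.67, 0.076, 0.292], [0.67, 0.063, 0.291]]
top 0.32 35 [[0.59, -0.069, 0.327], [0.598, -0.071, 0.329], [0.63, -0.067, 0.329]]
top 0.34 211 [[0.652, 0.037, 0.349], [0.653, 0.033, 0.333], [0.655, 0.048, 0.347]]
top 0.36 943 [[0.65, 0.041, 0.354], [0.651, 0.039, 0.354], [0.651, 0.043, 0.353]]
top 0.38 1335 [[0.637, 0.036, 0.37], [0.637, 0.044, 0.37], [0.637, 0.052, 0.37]]
top 0.4 748 [[0.594, 0.05, 0.39], [0.596, 0.06, 0.39], [0.596, 0.054, 0.39]]
top 0.42 802 [[0.543, 0.063, 0.41], [0.543, 0.065, 0.41], [0.545, 0.068, 0.411]]
top 0.44 101 [[0.509, 0.024, 0.431], [0.509, 0.017, 0.43], [0.509, 0.03, 0.43]]
scene 0.22 334 [[0.676, 0.139, 0.229], [0.676, 0.144, 0.213], [0.677, 0.129, 0.219]]
scene 0.24 605 [[0.676, 0.146, 0.24], [0.67
[... 178 characters left out ...]
, 0.271], [0.674, 0.076, 0.289]]
scene 0.3 324 [[0.673, 0.067, 0.29], [0.673, 0.077, 0.291], [0.673, 0.069, 0.295]]
scene 0.32 301 [[0.656, 0.049, 0.322], [0.656, 0.042, 0.328], [0.656, 0.046, 0.329]]
scene 0.34 681 [[0.657, 0.046, 0.338], [0.658, 0.047, 0.331], [0.658, 0.049, 0.34]]
scene 0.36 1043 [[0.654, 0.048, 0.354], [0.655, 0.048, 0.351], [0.655, 0.041, 0.351]]
scene 0.38 1355 [[0.642, 0.038, 0.371], [0.642, 0.047, 0.372], [0.643, 0.046, 0.371]]
scene 0.4 656 [[0.6, 0.054, 0.39], [0.601, 0.057, 0.391], [0.602, 0.055, 0.391]]
scene 0.42 604 [[0.55, 0.065, 0.412], [0.551, 0.059, 0.41], [0.552, 0.063, 0.411]]
scene 0.44 97 [[0.51, 0.036, 0.43], [0.51, 0.027, 0.431], [0.51, 0.022, 0.432]]
```

The wrist front is at x≈0.656 and the handle at about 0.662, which is tight. I'll shift 8 mm toward the robot before lowering.

Emit:
{"op": "arm_command", "data": {"travel": [[0.8,0,0],[0,0,0],[0,0,2],[0,0,1.8],[0,0,0],[0,0,0],[0,0,0],[0,0,0]], "turn": [[0,0,0],[0,0,0],[0,0,0],[0,0,0],[0,0,0],[0,0,0],[0,0,0],[0,0,0]], "claw": [1,1,1,1,1,0.5,0.5,0.5]}}

```text
clock: 30.4
tcp_pos: [0.5946, 0.003, 0.0468]
tool_rot: [0.089, 3.139, -0.0]
force: [-0.0, 0.0, 0.0]
opening: 0.0223
```

Emit:
{"op": "arm_command", "data": {"travel": [[0,0,-2],[0,0,-4],[0,0,-4],[0,0,-5],[0,0,-5],[0,0,-4],[0,0,-4],[0,-2,0],[0,-4,0],[0,-4,0],[0,-4,0],[0,0,0]], "turn": [[0,0,0],[0,0,0],[0,0,0],[0,0,0],[0,0,0],[0,0,0],[0,0,0],[0,0,0],[0,0,0],[0,0,0],[0,0,0],[0,0,0]], "claw": [0.5,0.5,0.5,0.5,0.5,0.5,0.5,0.3,0.2,0,0,0]}}

```text
clock: 31.9
tcp_pos: [0.5857, -0.1396, 0.3246]
tool_rot: [-0.095, -3.138, -0.001]
force: [0.3, 0.3, 0.5]
opening: 0.0441
```

```bash
cat > look.py <<'E'
from meas import *
import io,contextlib,sys
def look(tag):
    for n in('top','scene'):
        c=cam(n); P=cloud(c); print(n); save(c,tag+n+'.png')
        f=io.StringIO()
        with contextlib.redirect_stdout(f): eyebolts(c,P)
        for l in f.getvalue().splitlines():
            if 'ORG None' not in l: print(l[:60],l[l.find('sat'):l.find('sat')+9],l[l.find('yaw'):].replace('np.float64',''))
E
python3 - <<'E'
from look import *
look('b1')
plan([.453,-.238,.24],-13.5)
E
```

```text
top
px (np.float64(410.0), np.float64(187.0)) rect [ 0.5746 -0.3 sat 36.0  yaw/yaw2/far(.095) ((105.73917466389285), (104.63288407918844), (0.09226243938841154)) ORG [ 0.58572642 -0.36786424]
px (np.float64(476.0), np.float64(233.0)) rect [ 0.4362 -0.5 sat 100.0 yaw/yaw2/far(.095) ((-91.37036873453057), (-92.2323740244244), (0.09237174299865307)) ORG [ 0.44364611 -0.50174963]
px (np.float64(214.0), np.float64(270.0)) rect [0.3366 0.228 sat 90.0  yaw/yaw2/far(.095) ((-142.11116739736863), (-175.48826969574785), (0.07359363924858955)) ORG [0.35105413 0.26167611]
scene
px (np.float64(263.0), np.float64(205.0)) rect [ 0.3479 -0.0 sat 169.0 yaw/yaw2/far(.095) ((-86.80837939843508), (-89.8712643507758), (0.0934166029360399)) ORG [ 0.3380237  -0.03510479]
px (np.float64(268.0), np.float64(262.0)) rect [ 0.4653 -0.2 sat 25.0  yaw/yaw2/far(.095) ((76.32838427879605), (77.51284295317211), (0.0947589652221609)) ORG [ 0.45255581 -0.23724931]
px (np.float64(280.0), np.float64(324.0)) rect [ 0.5892 -0.3 sat 24.0  yaw/yaw2/far(.095) ((105.32391786208814), (105.3075422504105), (0.0951384917301554)) ORG [ 0.58611699 -0.36422698]
px (np.float64(183.0), np.float64(362.0)) rect [ 0.453  -0.5 sat 91.0  yaw/yaw2/far(.095) ((-93.92658677115081), (-93.5511543753287), (0.09251840966309166)) ORG [ 0.44611423 -0.49899014]
cur [ 0.5861 -0.1369  0.3254] jaw 86.7 tilt 0.08 q6 -1.94 | turn z -79.8 deg; travel cm [12.94 10.57  8.55]
```

View pics/b1scene.png

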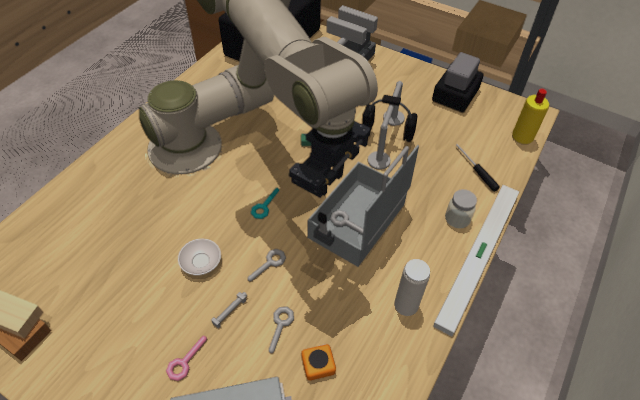

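Bolt A is in the box, its ring visible at (342,217). The others haven't moved. Bolt B next. The wrist range means turning +100° rather than −80°.

Emit:
{"op": "arm_command", "data": {"travel": [[0,0,0],[0,0,0],[0,0,0],[0,0,0],[0,0,0],[0,0,0],[0,0,0],[0,0,0],[0,0,0],[0,0,0],[0,0,0]], "turn": [[0,0,10],[0,0,10],[0,0,10],[0,0,10],[0,0,10],[0,0,10],[0,0,10],[0,0,10],[0,0,10],[0,0,10.2],[0,0,0]], "claw": [0,0,0,0,0,0,0,0,0,0,0]}}

```text
clock: 33.38
tcp_pos: [0.5864, -0.1356, 0.326]
tool_rot: [-2.463, -1.95, 0.0]
force: [0.8, 0.0, -1.1]
opening: 0.0436
```

Run:
```python
from meas import *
plan([.453,-.238,.004],-13.5)
```

```text
cur [ 0.5864 -0.1356  0.326 ] jaw -13.3 tilt 0.02 q6 -0.19 | turn z 0.2 deg; travel cm [-13.07 -10.57  32.2 ]
```

Emit:
{"op": "arm_command", "data": {"travel": [[-3.3,-2.6,0],[-3.3,-2.6,0],[-3.3,-2.7,0],[-3.2,-2.7,2],[0,0,5],[0,0,5],[0,0,5],[0,0,5],[0,0,5],[0,0,2],[0,0,1],[0,0,0]], "turn": [[0,0,0],[0,0,0],[0,0,0],[0,0,0],[0,0,0],[0,0,0],[0,0,0],[0,0,0],[0,0,0],[0,0,0],[0,0,0],[0,0,0]], "claw": [0,0,0,0,0,0,0,0,0,0,0,0]}}

```text
clock: 34.88
tcp_pos: [0.453, -0.2393, 0.0262]
tool_rot: [-2.464, -1.949, 0.0]
force: [-0.5, 0.4, -0.7]
opening: 0.044
```

Run:
```python
from meas import *
plan([.453,-.238,.004],-13.5)
s=cam('scene'); cv2.imwrite('pics/b2.png',cv2.resize(s['img'][180:360,180:380],None,fx=3,fy=3)[:,:,::-1])
```

```text
cur [ 0.453  -0.2393  0.0262] jaw -13.3 tilt 0.01 q6 -0.48 | turn z 0.2 deg; travel cm [ 0.13 -0.03  2.22]
```

View pics/b2.png

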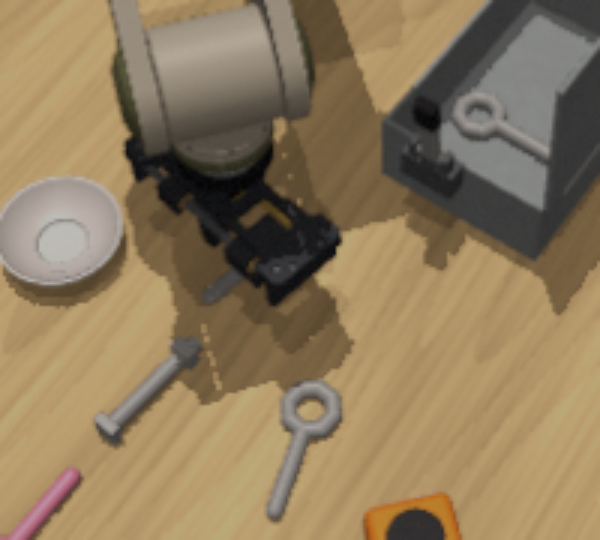

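Emit:
{"op": "arm_command", "data": {"travel": [[0,0,1.2],[0,0,1],[0,0,0],[0,0,0],[0,0,0],[0,0,0],[0,0,0],[0,0,0]], "turn": [[0,0,0],[0,0,0],[0,0,0],[0,0,0],[0,0,0],[0,0,0],[0,0,0],[0,0,0]], "claw": [0,0,0,1,1,1,1,1], "grip_force": 45}}

```text
clock: 35.92
tcp_pos: [0.453, -0.2396, 0.0043]
tool_rot: [2.466, 1.946, 0.0]
force: [-0.0, 0.3, 1.5]
opening: 0.0125
```

Emit:
{"op": "arm_command", "data": {"travel": [[0,0,-1],[0,0,-3],[0,0,-4],[0,0,-4],[0,0,-4],[0,0,-4],[0,0,-4],[0,0,0]], "turn": [[0,0,0],[0,0,0],[0,0,0],[0,0,0],[0,0,0],[0,0,0],[0,0,0],[0,0,0]], "claw": [1,1,1,1,1,1,1,1]}}

```text
clock: 36.92
tcp_pos: [0.4533, -0.2398, 0.2469]
tool_rot: [2.462, 1.943, 0.001]
force: [0.4, -0.1, -1.2]
opening: 0.0127
```

Run:
```python
from meas import *
plan([.595,.0557,.24],86.8)
o=get_obs(); t=R.from_rotvec(o['tool_rot'])*R.from_rotvec([0,0,np.radians(-100.2)]); m=t.as_matrix()
print(np.degrees(np.arctan2(m[1,1],m[0,1])), (t.inv().apply(np.array([0.595,.0557,.24])-o['tcp_pos'])*100).round(2),o['q'][5])
```

```text
cur [ 0.4533 -0.2398  0.2469] jaw -13.4 tilt 0.32 q6 -0.48 | turn z 79.8 deg; travel cm [ 12.5  -30.3    0.64]
86.76366454109463 [-12.48  30.31   0.64] -0.48332588429177653
```

Emit:
{"op": "arm_command", "data": {"travel": [[0,0,0],[0,0,0],[0,0,0],[0,0,0],[0,0,0],[0,0,0],[0,0,0],[0,0,0],[0,0,0],[0,0,0],[0,0,0]], "turn": [[0,0,-10],[0,0,-10],[0,0,-10],[0,0,-10],[0,0,-10],[0,0,-10],[0,0,-10],[0,0,-10],[0,0,-10],[0,0,-10],[0,0,0]], "claw": [1,1,1,1,1,1,1,1,1,1,1]}}

```text
clock: 38.3
tcp_pos: [0.4523, -0.2391, 0.243]
tool_rot: [-0.097, -3.138, -0.003]
force: [0.0, 0.0, -1.2]
opening: 0.0128
```

Emit:
{"op": "arm_command", "data": {"travel": [[-1.3,3,0],[-1.3,3,0],[-1.3,3,0],[-1.3,3,0],[-1.3,3,0],[-1.2,3,0],[-1.2,3,0],[-1.2,3,0],[-1.2,3,0],[-1.2,3.3,0],[0,0,0]], "turn": [[0,0,0],[0,0,0],[0,0,0],[0,0,0],[0,0,0],[0,0,0],[0,0,0],[0,0,0],[0,0,0],[0,0,0],[0,0,0]], "claw": [1,1,1,1,1,1,1,1,1,1,1]}}

```text
clock: 39.67
tcp_pos: [0.5958, 0.0572, 0.243]
tool_rot: [-0.096, -3.138, -0.001]
force: [-0.5, 1.4, -1.7]
opening: 0.013
```

Run:
```python
from meas import *
plan([.595,.0557,.045],86.8)
s=cam('scene'); cv2.imwrite('pics/b3.png',cv2.resize(s['img'][60:280,240:460],None,fx=2.5,fy=2.5)[:,:,::-1])
```

```text
cur [0.5958 0.0572 0.243 ] jaw 86.5 tilt 0.1 q6 -1.61 | turn z -0.3 deg; travel cm [ 0.04 -0.16 19.8 ]
```

View pics/b3.png

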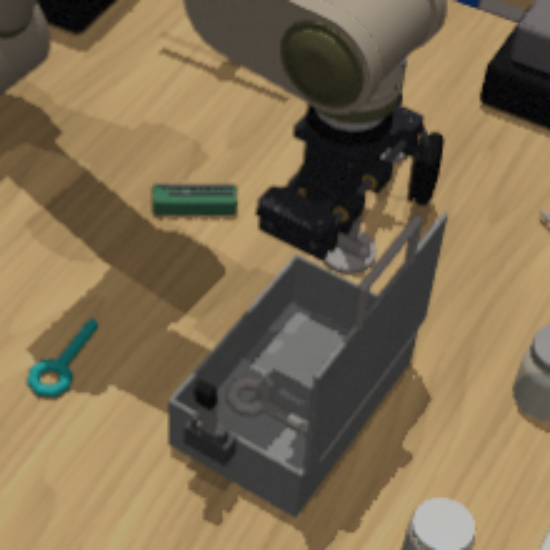

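Emit:
{"op": "arm_command", "data": {"travel": [[0,0,3],[0,0,4],[0,0,4],[0,0,4],[0,0,3],[0,0,1.6],[0,0,0],[0,0,0],[0,0,0],[0,0,0]], "turn": [[0,0,0],[0,0,0],[0,0,0],[0,0,0],[0,0,0],[0,0,0],[0,0,0],[0,0,0],[0,0,0],[0,0,0]], "claw": [1,1,1,1,1,1,1,0.5,0.5,0.5]}}

```text
clock: 40.98
tcp_pos: [0.5961, 0.0554, 0.049]
tool_rot: [0.094, 3.139, -0.0]
force: [-0.5, 0.3, 0.1]
opening: 0.022
```

Emit:
{"op": "arm_command", "data": {"travel": [[0,0,-2],[0,0,-4],[0,0,-5],[0,0,-5],[0,0,-5],[0,0,-5],[0,0,-2],[2,-4,0],[0,-5,0],[0,-5,0],[0,-5,0],[0,0,0]], "turn": [[0,0,0],[0,0,0],[0,0,0],[0,0,0],[0,0,0],[0,0,0],[0,0,0],[0,0,0],[0,0,0],[0,0,0],[0,0,0],[0,0,0]], "claw": [0.5,0.5,0.5,0.5,0.5,0.5,0.5,0.3,0.2,0,0,0]}}

```text
clock: 42.48
tcp_pos: [0.564, -0.1358, 0.328]
tool_rot: [-0.101, -3.14, 0.0]
force: [0.2, 0.2, 0.5]
opening: 0.0441
```

Run:
```python
from look import *
look('b4')
plan([.586,-.366,.24],15.3)
s=cam('scene'); cv2.imwrite('pics/b5.png',cv2.resize(s['img'][60:360,160:460],None,fx=2,fy=2)[:,:,::-1])
```

```text
top
px (np.float64(476.0), np.float64(233.0)) rect [ 0.4361 -0.5 sat 100.0 yaw/yaw2/far(.095) ((-91.10250463022186), (-92.94374511399734), (0.09191238861854804)) ORG [ 0.44295552 -0.50126454]
px (np.float64(214.0), np.float64(270.0)) rect [0.3367 0.228 sat 90.0  yaw/yaw2/far(.095) ((27.28871244349788), (62.41193380522669), (0.06862781072126947)) ORG [0.2984934  0.22634369]
scene
px (np.float64(263.0), np.float64(205.0)) rect [ 0.3354 -0.0 sat 169.0 yaw/yaw2/far(.095) ((-87.2737560348522), (-90.05336200493244), (0.09409773691432605)) ORG [ 0.33818897 -0.0357609 ]
px (np.float64(280.0), np.float64(324.0)) rect [ 0.5748 -0.3 sat 24.0  yaw/yaw2/far(.095) ((105.35187497248482), (105.58720952419638), (0.09616803216951011)) ORG [ 0.58599745 -0.36486196]
px (np.float64(183.0), np.float64(361.0)) rect [ 0.44   -0.5 sat 91.0  yaw/yaw2/far(.095) ((-94.0335941058969), (-93.09664253208531), (0.09253910330920276)) ORG [ 0.44669956 -0.49905789]
cur [ 0.5643 -0.1328  0.3284] jaw 86.5 tilt 0.02 q6 -1.95 | turn z 71.2 deg; travel cm [-23.06  -4.06   8.83]
```

View pics/b5.png

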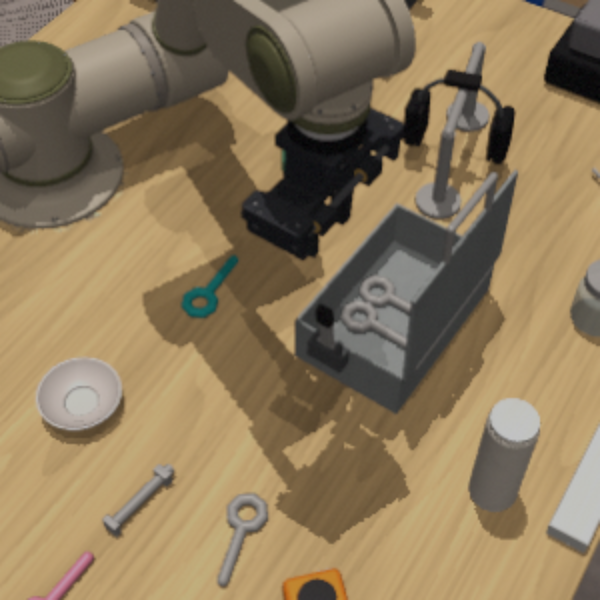

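Two bolts are in the box, rings at crop (377,290) and (360,315). Bolt C at (240,535) hasn't moved.

Emit:
{"op": "arm_command", "data": {"travel": [[0,0,0],[0,0,0],[0,0,0],[0,0,0],[0,0,0],[0,0,0],[0,0,0],[-3.9,-0.7,0],[-3.9,-0.7,0],[-3.9,-0.7,0],[-3.9,-0.7,0],[-3.9,-0.7,0]], "turn": [[0,0,10.2],[0,0,10.2],[0,0,10.2],[0,0,10.2],[0,0,10.2],[0,0,10.2],[0,0,10],[0,0,0],[0,0,0],[0,0,0],[0,0,0],[0,0,0]], "claw": [0,0,0,0,0,0,0,0,0,0,0,0]}}

```text
clock: 44.12
tcp_pos: [0.5831, -0.3298, 0.3285]
tool_rot: [1.902, 2.5, 0.0]
force: [1.2, 0.5, -0.2]
opening: 0.0445
```

Run:
```python
from look import *
look('c1')
plan([.586,-.366,.004],15.3)
```

```text
top
px (np.float64(479.0), np.float64(233.0)) rect [ 0.4477 -0.5 sat 100.0 yaw/yaw2/far(.095) ((-85.59617280454633), (-92.77437817131414), (0.0711263308260967)) ORG [ 0.43815514 -0.50127136]
px (np.float64(211.0), np.float64(267.0)) rect [0.3365 0.228 sat 85.0  yaw/yaw2/far(.095) ((15.557691868762552), (59.702530775852786), (0.07308450930680715)) ORG [0.30030351 0.2397637 ]
scene
px (np.float64(280.0), np.float64(324.0)) rect [ 0.5753 -0.3 sat 27.0  yaw/yaw2/far(.095) ((105.38005473896972), (105.2913363970205), (0.09495542983005081)) ORG [ 0.58627074 -0.36437499]
px (np.float64(183.0), np.float64(362.0)) rect [ 0.4394 -0.5 sat 92.0  yaw/yaw2/far(.095) ((-93.54664576779415), (-93.40109821310601), (0.09270222202218091)) ORG [ 0.44582268 -0.49913712]
cur [ 0.5826 -0.3322  0.3269] jaw 15.3 tilt 0.07 q6 -0.96 | turn z -0.0 deg; travel cm [-3.38 -0.53 32.29]
```

Emit:
{"op": "arm_command", "data": {"travel": [[-3.4,-0.5,0],[0,0,4],[0,0,5],[0,0,5],[0,0,5],[0,0,5],[0,0,4],[0,0,2.2],[0,0,0]], "turn": [[0,0,0],[0,0,0],[0,0,0],[0,0,0],[0,0,0],[0,0,0],[0,0,0],[0,0,0],[0,0,0]], "claw": [0,0,0,0,0,0,0,0,0]}}

```text
clock: 45.35
tcp_pos: [0.5867, -0.3621, 0.0251]
tool_rot: [-1.901, -2.498, -0.001]
force: [0.6, 0.5, -0.0]
opening: 0.0437
```

Run:
```python
from look import *
plan([.586,-.366,.004],15.3)
s=cam('scene'); cv2.imwrite('pics/c2.png',cv2.resize(s['img'][220:400,180:380],None,fx=3,fy=3)[:,:,::-1])
```

```text
cur [ 0.5867 -0.3621  0.0251] jaw 15.5 tilt 0.18 q6 -0.99 | turn z 0.2 deg; travel cm [-0.36 -0.16  2.11]
```

View pics/c2.png

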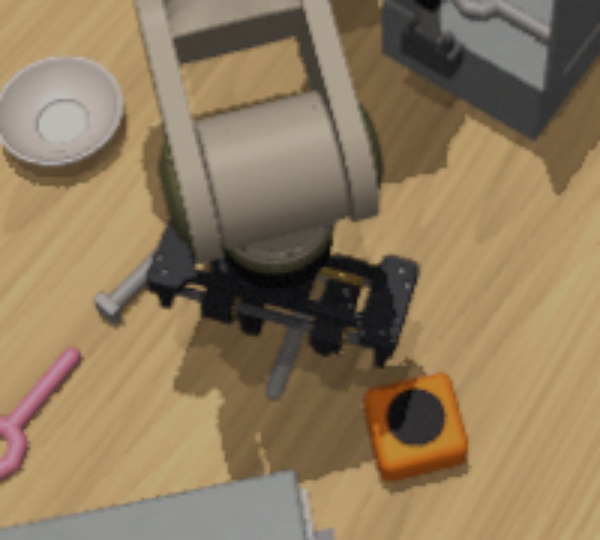

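Emit:
{"op": "arm_command", "data": {"travel": [[-0.3,-0.1,1.1],[0,0,1],[0,0,0],[0,0,0],[0,0,0],[0,0,0],[0,0,0],[0,0,0]], "turn": [[0,0,0],[0,0,0],[0,0,0],[0,0,0],[0,0,0],[0,0,0],[0,0,0],[0,0,0]], "claw": [0,0,0,1,1,1,1,1], "grip_force": 45}}

```text
clock: 46.4
tcp_pos: [0.5865, -0.3677, 0.0054]
tool_rot: [1.904, 2.498, 0.0]
force: [0.9, 1.2, 1.4]
opening: 0.0125
```

Emit:
{"op": "arm_command", "data": {"travel": [[0,0,-1],[0,0,-3],[0,0,-4],[0,0,-4],[0,0,-4],[0,0,-4],[0,0,-4],[0,0,0]], "turn": [[0,0,0],[0,0,0],[0,0,0],[0,0,0],[0,0,0],[0,0,0],[0,0,0],[0,0,0]], "claw": [1,1,1,1,1,1,1,1]}}

```text
clock: 47.4
tcp_pos: [0.5868, -0.368, 0.2488]
tool_rot: [1.901, 2.493, -0.001]
force: [0.4, 0.1, -2.0]
opening: 0.0126
```

Run:
```python
from meas import *
plan([.597,.102,.24],86.8)
```

```text
cur [ 0.5868 -0.368   0.2488] jaw 15.4 tilt 0.37 q6 -1.0 | turn z -71.4 deg; travel cm [ 1.61 46.99  0.68]
```

Emit:
{"op": "arm_command", "data": {"travel": [[0,0,0],[0,0,0],[0,0,0],[0,0,0],[0,0,0],[0,0,0],[0,0,0],[0,0,0]], "turn": [[0,0,-10.2],[0,0,-10.2],[0,0,-10.2],[0,0,-10.2],[0,0,-10.2],[0,0,-10.2],[0,0,-10.2],[0,0,0]], "claw": [1,1,1,1,1,1,1,1]}}

```text
clock: 48.4
tcp_pos: [0.586, -0.3673, 0.2435]
tool_rot: [-0.091, -3.138, -0.003]
force: [-0.0, -0.1, -1.9]
opening: 0.0121
```

Emit:
{"op": "arm_command", "data": {"travel": [[0.2,4,0],[0.2,4,0],[0.2,4,0],[0.2,4,0],[0.2,4,0],[0.2,4,0],[0.2,4,0],[0.2,4,0],[0,4,0],[0,4,0],[0,4,0],[0,3,0]], "turn": [[0,0,0],[0,0,0],[0,0,0],[0,0,0],[0,0,0],[0,0,0],[0,0,0],[0,0,0],[0,0,0],[0,0,0],[0,0,0],[0,0,0]], "claw": [1,1,1,1,1,1,1,1,1,1,1,1]}}

```text
clock: 49.9
tcp_pos: [0.5965, 0.1042, 0.2443]
tool_rot: [-0.095, -3.139, -0.0]
force: [1.3, -0.7, -2.1]
opening: 0.0124
```

Run:
```python
from meas import *
plan([.597,.102,.046],86.8)
s=cam('scene'); cv2.imwrite('pics/c3.png',cv2.resize(s['img'][60:280,240:460],None,fx=2.5,fy=2.5)[:,:,::-1])
```

```text
cur [0.5965 0.1042 0.2443] jaw 86.5 tilt 0.08 q6 -1.53 | turn z -0.3 deg; travel cm [-0.09 -0.22 19.83]
```

View pics/c3.png

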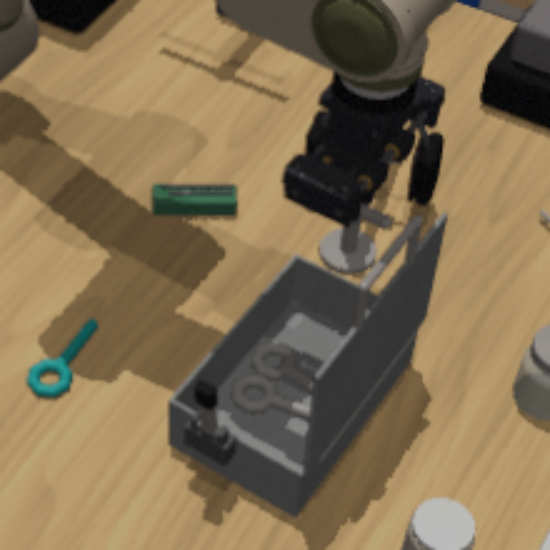

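Emit:
{"op": "arm_command", "data": {"travel": [[0,-0.2,3],[0,0,4],[0,0,4],[0,0,4],[0,0,3],[0,0,1.6],[0,0,0],[0,0,0],[0,0,0],[0,0,0]], "turn": [[0,0,0],[0,0,0],[0,0,0],[0,0,0],[0,0,0],[0,0,0],[0,0,0],[0,0,0],[0,0,0],[0,0,0]], "claw": [1,1,1,1,1,1,1,0.5,0.5,0.5]}}

```text
clock: 51.2
tcp_pos: [0.5972, 0.1005, 0.05]
tool_rot: [0.089, 3.139, 0.0]
force: [0.7, 0.6, -0.3]
opening: 0.022
```

Emit:
{"op": "arm_command", "data": {"travel": [[0,0,-2],[0,0,-4],[0,0,-5],[0,0,-5],[0,0,-5],[0,0,-5],[0,0,-4],[4,0,0],[4,-2,0],[4,-2,0],[4,-2,0],[0,0,0]], "turn": [[0,0,0],[0,0,0],[0,0,0],[0,0,0],[0,0,0],[0,0,0],[0,0,0],[0,0,0],[0,0,0],[0,0,0],[0,0,0],[0,0,0]], "claw": [0.5,0.5,0.5,0.5,0.5,0.5,0.5,0.3,0.2,0,0,0]}}

```text
clock: 52.7
tcp_pos: [0.4318, 0.0493, 0.3503]
tool_rot: [0.091, 3.138, -0.001]
force: [0.6, -0.9, -0.4]
opening: 0.0441
```

Run:
```python
from look import *
look('c4')
s=cam('scene');P=cloud(s)
reg=(P[:,:,0]>0.63)&(P[:,:,0]<.75)&(P[:,:,1]<.17)&(P[:,:,1]>-.13)&(P[:,:,2]>.1)&(P[:,:,2]<.32)
p=P[reg]; hb=p[p[:,2]>.285]; print('handle',hb.mean(0),hb.min(0),hb.max(0))
plan([.64,.0207,.345],-3.2)
```

```text
top
px (np.float64(476.0), np.float64(232.0)) rect [ 0.451  -0.5 sat 100.0 yaw/yaw2/far(.095) ((-91.5958224774719), (-92.74939959588814), (0.09176159036085063)) ORG [ 0.44338686 -0.50114313]
px (np.float64(317.0), np.float64(268.0)) rect [ 0.3497 -0.0 sat 132.0 yaw/yaw2/far(.095) ((-89.23173904146385), (-88.6750802314638), (0.09293130489523037)) ORG [ 0.34163587 -0.03868588]
px (np.float64(216.0), np.float64(275.0)) rect [0.3283 0.222 sat 89.0  yaw/yaw2/far(.095) ((-120.19351961500934), (-171.50153005098625), (0.061483456885284025)) ORG [0.32336367 0.2658808 ]
scene
px (np.float64(316.0), np.float64(140.0)) rect [0.3374 0.227 sat 97.0  yaw/yaw2/far(.095) ((23.39585795851103), (67.24587526775086), (0.070825380243908)) ORG [0.29688812 0.23844066]
px (np.float64(263.0), np.float64(205.0)) rect [ 0.3501 -0.0 sat 165.0 yaw/yaw2/far(.095) ((-87.74461157337774), (-90.56629064677375), (0.09417878191007006)) ORG [ 0.33843557 -0.03581821]
px (np.float64(183.0), np.float64(362.0)) rect [ 0.439  -0.5 sat 93.0  yaw/yaw2/far(.095) ((-93.94830819173703), (-93.15550908331355), (0.09243428882745837)) ORG [ 0.44664026 -0.49894328]
handle [0.66633289 0.02167495 0.29365559] [ 0.65905118 -0.03007021  0.28518113] [0.67300371 0.078671   0.29872579]
cur [0.4343 0.0498 0.3494] jaw 86.7 tilt 0.04 q6 -1.67 | turn z 89.9 deg; travel cm [-1.76 20.7   0.45]
```

View pics/c4scene.png

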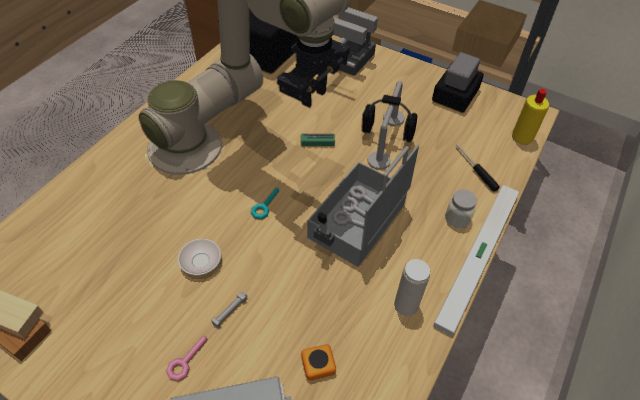

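View pics/c4top.png

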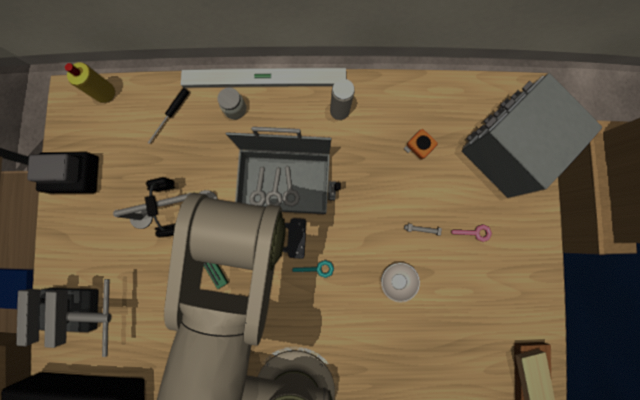

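All three eyebolts lie inside the box: top-view rings at (258,197), (275,198), (292,197). No nickel eyebolts are left on the bench. Next I close the lid.

Emit:
{"op": "arm_command", "data": {"travel": [[0,0,0],[0,0,0],[0,0,0],[0,0,0],[0,0,0],[0,0,0],[0,0,0],[0,0,0],[0,0,0],[0,0,0]], "turn": [[0,0,10],[0,0,10],[0,0,10],[0,0,10],[0,0,10],[0,0,10],[0,0,10],[0,0,10],[0,0,9.9],[0,0,0]], "claw": [0,0,0,0,0,0,0,0,0,0]}}

```text
clock: 54.1
tcp_pos: [0.4345, 0.0499, 0.3488]
tool_rot: [-2.279, -2.162, 0.001]
force: [-0.1, 1.0, -0.6]
opening: 0.0439
```

Run:
```python
from meas import *
plan([.6655,.0193,.345],-3.2)
```

```text
cur [0.4345 0.0499 0.3488] jaw -3.0 tilt 0.04 q6 -0.1 | turn z 0.2 deg; travel cm [-1.77 23.24  0.36]
```

Emit:
{"op": "arm_command", "data": {"travel": [[-0.5,4,0],[-0.5,4,0],[-0.4,4,0],[-0.4,4,0],[0,4,0],[0,3.2,0],[0,0,0],[0,0,2.5],[0,0,2.5],[0,0,2.2],[0,0,0]], "turn": [[0,0,0],[0,0,0],[0,0,0],[0,0,0],[0,0,0],[0,0,0],[0,0,0],[0,0,0],[0,0,0],[0,0,0],[0,0,0]], "claw": [0,0,0,0,0,0,0,0,0,0,0]}}

```text
clock: 55.48
tcp_pos: [0.6635, 0.0194, 0.276]
tool_rot: [-2.277, -2.161, 0.003]
force: [0.3, -0.1, 0.6]
opening: 0.0441
```

Emit:
{"op": "arm_command", "data": {"travel": [[0,0,0],[0,0,0],[0,0,0],[0,0,0],[0,0,0]], "turn": [[0,0,0],[0,0,0],[0,0,0],[0,0,0],[0,0,0]], "claw": [1,1,1,1,1], "grip_force": 15}}

```text
clock: 56.1
tcp_pos: [0.6646, 0.019, 0.2776]
tool_rot: [2.281, 2.159, 0.001]
force: [1.4, -0.1, 2.7]
opening: 0.0093
```

Emit:
{"op": "arm_command", "data": {"travel": [[0,-1.37,0.07],[0,-1.37,0.07],[0,-1.35,0.25],[0,-1.35,0.25],[0,-1.3,0.42],[0,-1.3,0.43],[0,-1.24,0.59],[0,-1.24,0.59],[0,-1.15,0.75],[0,-1.15,0.75],[0,-1.05,0.89],[0,-1.05,0.89]], "turn": [[0,0,0],[0,0,0],[0,0,0],[0,0,0],[0,0,0],[0,0,0],[0,0,0],[0,0,0],[0,0,0],[0,0,0],[0,0,0],[0,0,0]], "claw": [1,1,1,1,1,1,1,1,1,1,1,1]}}

```text
clock: 57.6
tcp_pos: [0.5161, 0.0273, 0.2175]
tool_rot: [2.28, 2.158, 0.004]
force: [9.6, 1.2, -6.9]
opening: 0.0092
```

Run:
```python
from meas import *
o=get_obs(); h=np.array(o['tcp_pos'])+[0,0,.0165]; print(o['tcp_pos'],o['force'].round(1),o['torque'].round(2))
d=h-np.array([0.6667,.0192,.08]); x=d@[np.cos(.056),-np.sin(.056),0]; print(x,d[2],np.hypot(x,d[2]),np.degrees(np.arctan2(d[2],-x)))
```

```text
[0.51610824 0.02725712 0.21751331] [ 9.6  1.2 -6.9] [ 0.01 -1.62 -0.05]
-0.15080665767800241 0.15401331382764427 0.21555219515510077 45.60271997839387
```

Emit:
{"op": "arm_command", "data": {"travel": [[0,-0.85,1.1],[0,-0.9,1.05],[0,-0.78,1.13],[0,-0.78,1.13],[0,-0.63,1.22],[0,-0.62,1.23],[0,-0.46,1.29],[0,-0.46,1.3],[0,-0.29,1.34],[0,-0.28,1.35],[0,-0.11,1.37],[0,-0.1,1.3]], "turn": [[0,0,0],[0,0,0],[0,0,0],[0,0,0],[0,0,0],[0,0,0],[0,0,0],[0,0,0],[0,0,0],[0,0,0],[0,0,0],[0,0,0]], "claw": [1,1,1,1,1,1,1,1,1,1,1,1]}}

```text
clock: 59.1
tcp_pos: [0.4566, 0.0302, 0.0711]
tool_rot: [2.276, 2.154, 0.01]
force: [7.0, 0.5, 25.5]
opening: 0.0091
```

Run:
```python
from meas import *
o=get_obs(); h=np.array(o['tcp_pos'])+[0,0,.0165]; print(o['tcp_pos'],o['force'].round(1),o['torque'].round(2))
d=h-np.array([0.6667,.0192,.08]); x=d@[np.cos(.056),-np.sin(.056),0]; print(x,d[2],np.hypot(x,d[2]),np.degrees(np.arctan2(d[2],-x)))
```

```text
[0.45663793 0.03017692 0.07106327] [ 7.   0.5 25.5] [-0.02 -1.03  0.01]
-0.21034716743203957 0.007563265327671709 0.21048309630252793 2.05924607680744
```

Run:
```python
from meas import *
for n in('scene','top'):
    s=cam(n);P=cloud(s)
    for x0 in (.53,.55,.57,.60,.62,.64):
        m=(abs(P[:,:,0]-x0)<.008)&(P[:,:,1]>-.08)&(P[:,:,1]<.14)&(P[:,:,2]>.05)&(P[:,:,2]<.13); print(n,x0,m.sum(),np.median(P[m][:,2]).round(4))
s=cam('scene');cv2.imwrite('pics/d1.png',cv2.resize(s['img'][60:280,240:460],None,fx=2.5,fy=2.5)[:,:,::-1])
```

```text
scene 0.53 328 0.0866
scene 0.55 376 0.0866
scene 0.57 404 0.0862
scene 0.6 404 0.0865
scene 0.62 409 0.0864
scene 0.64 415 0.0865
top 0.53 284 0.086
top 0.55 312 0.0861
top 0.57 485 0.0858
top 0.6 480 0.0858
top 0.62 474 0.0857
top 0.64 447 0.0856
```

View pics/d1.png

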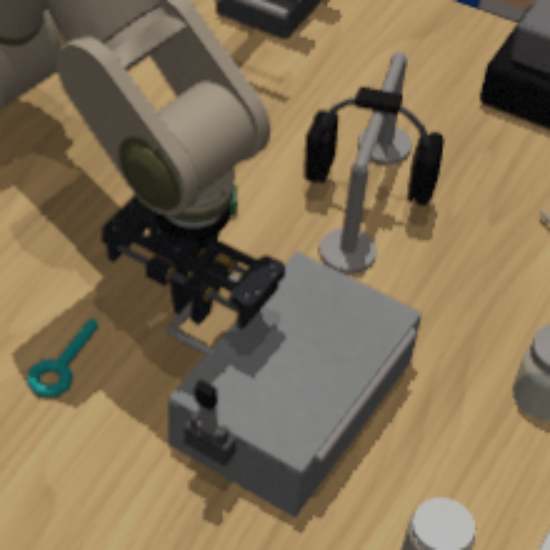

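The lid is shut flat, at 0.086 m across its whole depth. I'll release the handle and go to the far side of the clamp.

Emit:
{"op": "arm_command", "data": {"travel": [[0,0,-0.2],[0,0,0],[0,0,0],[0,0,0],[0,0,-3],[0,0,-5],[0,0,-5],[0,0,-5],[0,0,0]], "turn": [[0,0,0],[0,0,0],[0,0,0],[0,0,0],[0,0,0],[0,0,0],[0,0,0],[0,0,0],[0,0,0]], "claw": [1,0,0,0,0,0,0,0,0]}}

```text
clock: 60.38
tcp_pos: [0.4538, 0.0305, 0.2545]
tool_rot: [2.277, 2.156, 0.006]
force: [-0.4, 0.1, 0.3]
opening: 0.0444
```

Run:
```python
from meas import *
plan([.559,-.175,.25],-3.2)
for n in('top','scene'):
    c=cam(n); P=cloud(c)
    reg=(P[:,:,0]>0.5)&(P[:,:,0]<0.62)&(P[:,:,1]>-.17)&(P[:,:,1]<-.095)
    p=P[reg]; 
    for a in(.11,.13,.15,.165,.175):
        q=p[abs(p[:,2]-a)<.006]; print(n,a,len(q),q[:,:2].min(0).round(3) if len(q) else '',q[:,:2].max(0).round(3) if len(q) else '')
    m=(P[:,:,0]>.53)&(P[:,:,0]<.64)&(P[:,:,1]>-.08)&(P[:,:,1]<.14); print('lid',np.median(P[m][:,2]))
```

```text
cur [0.4538 0.0305 0.2545] jaw -3.1 tilt 0.39 q6 -0.14 | turn z 0.1 deg; travel cm [-19.93  11.65   0.55]
top 0.11 12 [ 0.541 -0.112] [ 0.576 -0.102]
top 0.13 7 [ 0.551 -0.111] [ 0.564 -0.108]
top 0.15 10 [ 0.548 -0.12 ] [ 0.567 -0.11 ]
top 0.165 10 [ 0.549 -0.122] [ 0.568 -0.112]
top 0.175 41 [ 0.548 -0.124] [ 0.568 -0.112]
lid 0.08687141347561633
scene 0.11 34 [ 0.54  -0.116] [ 0.577 -0.102]
scene 0.13 15 [ 0.55  -0.118] [ 0.567 -0.108]
scene 0.15 16 [ 0.549 -0.123] [ 0.568 -0.108]
scene 0.165 24 [ 0.551 -0.124] [ 0.568 -0.109]
scene 0.175 44 [ 0.548 -0.124] [ 0.567 -0.11 ]
lid 0.08753758944548595
```

Run:
```python
from meas import *
for n in('top','scene'):
    c=cam(n); P=cloud(c)
    m=(P[:,:,0]>.525)&(P[:,:,0]<.645)&(P[:,:,1]>-.07)&(P[:,:,1]<.13)&(abs(P[:,:,2]-.087)<.006); p=P[m]
    A=np.c_[p[:,0]-.6667,p[:,1],np.ones(len(p))]; k=np.linalg.lstsq(A,p[:,2],rcond=None)[0]; print(n,m.sum(),k, 'deg',np.degrees(k[0]))
    m=(P[:,:,0]>.448)&(P[:,:,0]<.466)&(P[:,:,1]>-.005)&(P[:,:,1]<.06)&(P[:,:,2]>.07)&(P[:,:,2]<.12); print('handle top',np.percentile(P[m][:,2],[50,80,95]))
    m=(P[:,:,0]>.3)&(P[:,:,0]<.4)&(P[:,:,1]>-.3)&(P[:,:,1]<-.15); print('bench',np.median(P[m][:,2]))
```

```text
top 2269 [-0.01253999 -0.00257748  0.08576951] deg -0.7184884640802056Traceback (most recent call last):
  File "<stdin>", line 6, in <module>
    return _quantile_unchecked(
        a, q, axis, out, overwrite_input, method, keepdims, weights)
    return _ureduce(a,
                    func=_quantile_ureduce_func,
    ...<5 lines>...
                    overwrite_input=overwrite_input,
                    method=method)
    r = func(a, **kwargs)
    result = _quantile(arr,
                       quantiles=q,
    ...<2 lines>...
                       out=out,
                       weights=wgt)
    slices_having_nans = np.isnan(arr[-1, ...])
                                  ~~~^^^^^^^^^
IndexError: index -1 is out of bounds for axis 0 with size 0
```

The lid crept up about 0.7° when I released it, lifted slightly by the −0.2 cm relief move. I'll press it fully shut with closed fingertips before clamping.

Emit:
{"op": "arm_command", "data": {"travel": [[0,4,0],[0,3.6,0],[0,0,0],[0,0,4],[0,0,4],[0,0,4],[0,0,3],[0,0,1],[0,0,0]], "turn": [[0,0,0],[0,0,0],[0,0,0],[0,0,0],[0,0,0],[0,0,0],[0,0,0],[0,0,0],[0,0,0]], "claw": [1,1,1,1,1,1,1,1,1]}}

```text
clock: 61.65
tcp_pos: [0.5283, 0.0265, 0.0915]
tool_rot: [-2.281, -2.159, 0.001]
force: [-0.0, 0.5, -0.4]
opening: 0.0006
```

Emit:
{"op": "arm_command", "data": {"travel": [[0,0,0.4],[0,0,0.2],[0,0,0.1],[0,0,0]], "turn": [[0,0,0],[0,0,0],[0,0,0],[0,0,0]], "claw": [1,1,1,1]}}

```text
clock: 62.15
tcp_pos: [0.5291, 0.0264, 0.0863]
tool_rot: [2.28, 2.159, 0.002]
force: [-3.5, 0.5, 12.8]
opening: 0.0
```

Emit:
{"op": "arm_command", "data": {"travel": [[0,0,0.1],[0,0,0.1],[0,0,0]], "turn": [[0,0,0],[0,0,0],[0,0,0]], "claw": [1,1,1]}}

```text
clock: 62.52
tcp_pos: [0.5292, 0.0264, 0.0862]
tool_rot: [2.279, 2.158, 0.003]
force: [-9.9, 0.8, 32.3]
opening: 0.0007
```

Emit:
{"op": "arm_command", "data": {"travel": [[0,0,-2],[0,0,-5],[0,0,-5],[0,0,-5],[0,0,0]], "turn": [[0,0,0],[0,0,0],[0,0,0],[0,0,0],[0,0,0]], "claw": [1,1,1,1,1]}}

```text
clock: 63.15
tcp_pos: [0.5299, 0.0264, 0.2564]
tool_rot: [2.277, 2.155, 0.008]
force: [-0.1, 0.2, 0.0]
opening: 0.0
```

```bash
cat > lid.py <<'E'
from meas import *
for n in('top','scene'):
    c=cam(n); P=cloud(c)
    m=(P[:,:,0]>.525)&(P[:,:,0]<.645)&(P[:,:,1]>-.02)&(P[:,:,1]<.13)&(abs(P[:,:,2]-.087)<.006); p=P[m]
    A=np.c_[p[:,0]-.6667,p[:,1],np.ones(len(p))]; k=np.linalg.lstsq(A,p[:,2],rcond=None)[0]; print(n,m.sum(),k, 'open deg',-np.degrees(k[0]),np.median(p[:,2]))
E
python3 lid.py; python3 -c "
from meas import *
plan([.559,-.175,.25],-3.2)"
```

```text
top 33 [0.00782881 0.00045022 0.08692574] open deg -0.44855759761538205 0.08575191810590566
scene 1966 [-0.00285397  0.00082991  0.08628824] open deg 0.163520232939574 0.08656745771238084
cur [0.5285 0.0265 0.2524] jaw -3.1 tilt 0.01 q6 -0.12 | turn z 0.1 deg; travel cm [-19.95   4.17   0.24]
```

The lid is now hard against its stop: tip at 0.0862 m under 32 N, slope about 0.2° or less. Next, the clamp.

Emit:
{"op": "arm_command", "data": {"travel": [[-3.4,0.7,0],[-3.4,0.7,0],[-3.4,0.7,0],[-3.3,0.7,0],[-3.3,0.7,0],[-3.2,0.7,0],[0,0,0],[0,0,4],[0,0,4],[0,0,2],[0,0,0]], "turn": [[0,0,0],[0,0,0],[0,0,0],[0,0,0],[0,0,0],[0,0,0],[0,0,0],[0,0,0],[0,0,0],[0,0,0],[0,0,0]], "claw": [1,1,1,1,1,1,1,1,1,1,1]}}

```text
clock: 64.62
tcp_pos: [0.5588, -0.1742, 0.1506]
tool_rot: [-2.277, -2.157, 0.002]
force: [-0.6, 0.7, -0.6]
opening: 0.0003
```

Run:
```python
from meas import *
plan([.5606,-.084,.150],-3.2)
s=cam('scene');cv2.imwrite('pics/e1.png',cv2.resize(s['img'][100:300,240:440],None,fx=3,fy=3)[:,:,::-1])
```

```text
cur [ 0.5588 -0.1742  0.1506] jaw -3.1 tilt 0.28 q6 -0.45 | turn z 0.1 deg; travel cm [ 9.01 -0.32  0.08]
```

View pics/e1.png

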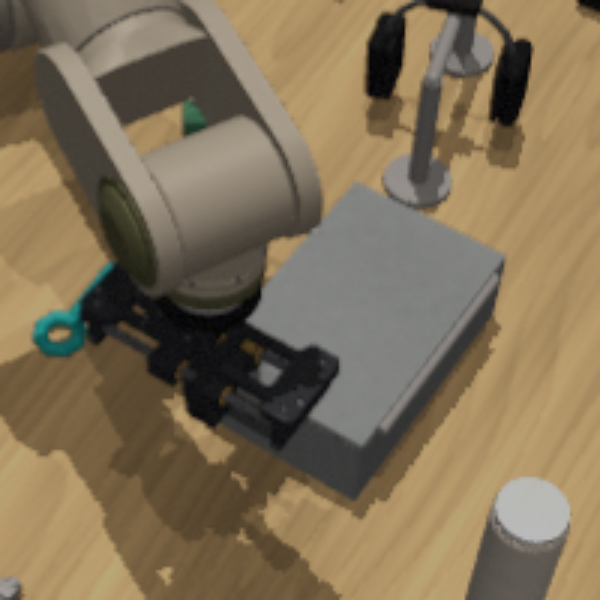

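Emit:
{"op": "arm_command", "data": {"travel": [[1.5,0,0],[1.5,0,0],[1.5,0,0],[1.5,0,0],[1.5,0,0],[1.5,0,0],[0,0,0]], "turn": [[0,0,0],[0,0,0],[0,0,0],[0,0,0],[0,0,0],[0,0,0],[0,0,0]], "claw": [1,1,1,1,1,1,1]}}

```text
clock: 65.55
tcp_pos: [0.5647, -0.0844, 0.1525]
tool_rot: [-2.28, -2.161, -0.0]
force: [-0.6, 0.0, -0.4]
opening: 0.0003
```

Run:
```python
from meas import *
plan([.5614,-.069,.124],-3.2)
s=cam('scene');cv2.imwrite('pics/e2.png',cv2.resize(s['img'][100:300,240:440],None,fx=3,fy=3)[:,:,::-1])
```

```text
cur [ 0.5647 -0.0844  0.1525] jaw -3.1 tilt 0.04 q6 -0.3 | turn z 0.1 deg; travel cm [ 1.52 -0.41  2.85]
```

View pics/e2.png

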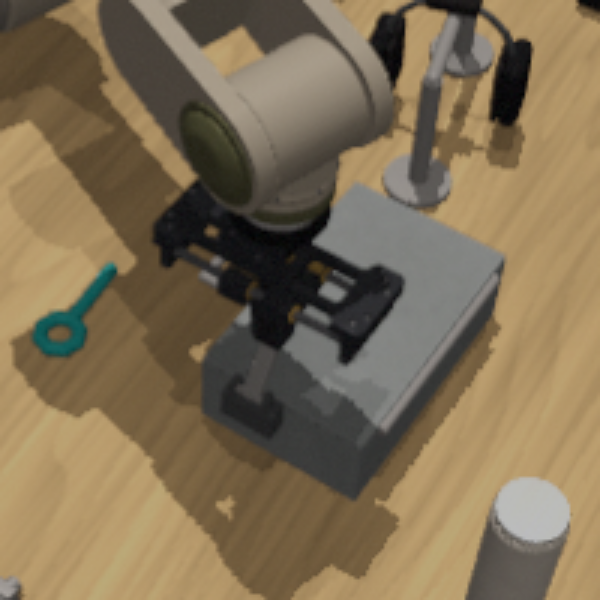

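The arm is tilting over, seen at crop (262,375). Next move is forward and down.

Emit:
{"op": "arm_command", "data": {"travel": [[0.8,-0.2,1],[0.7,-0.2,1],[0.4,0,1],[0.3,0,1],[0,0,0.6],[0,0,0.4],[0,0,0]], "turn": [[0,0,0],[0,0,0],[0,0,0],[0,0,0],[0,0,0],[0,0,0],[0,0,0]], "claw": [1,1,1,1,1,1,1]}}

```text
clock: 66.47
tcp_pos: [0.5618, -0.0637, 0.1022]
tool_rot: [-2.281, -2.159, 0.001]
force: [0.2, 0.4, 0.3]
opening: 0.0005
```

Run:
```python
from meas import *
plan([.5625,-.06,.098],-3.2); print(get_obs()['force'])
s=cam('scene');cv2.imwrite('pics/e3.png',cv2.resize(s['img'][100:300,240:440],None,fx=3,fy=3)[:,:,::-1])
```

```text
cur [ 0.5618 -0.0637  0.1022] jaw -3.2 tilt 0.04 q6 -0.27 | turn z 0.0 deg; travel cm [0.38 0.05 0.42]
[0.22537602 0.4422138  0.29567114]
```

View pics/e3.png

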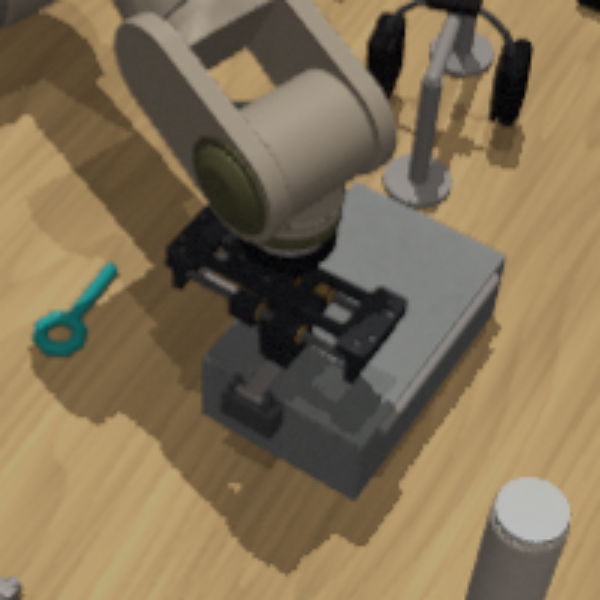

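Emit:
{"op": "arm_command", "data": {"travel": [[0,0,0.2],[0,0,0.1],[0,0,0.1],[0,0,0]], "turn": [[0,0,0],[0,0,0],[0,0,0],[0,0,0]], "claw": [1,1,1,1]}}

```text
clock: 67.03
tcp_pos: [0.5621, -0.0635, 0.0994]
tool_rot: [2.281, 2.159, 0.001]
force: [-1.1, 0.8, 6.9]
opening: 0.0006
```

Emit:
{"op": "arm_command", "data": {"travel": [[0,0,0.1],[0,0,0.1],[0,0,0]], "turn": [[0,0,0],[0,0,0],[0,0,0]], "claw": [1,1,1]}}

```text
clock: 67.4
tcp_pos: [0.5622, -0.0635, 0.0991]
tool_rot: [2.279, 2.158, 0.002]
force: [-6.6, 2.4, 21.8]
opening: 0.0009
```

The stop is reached at 0.099 m, matching the arm's top face when down. I'll retract and check everything.

Emit:
{"op": "arm_command", "data": {"travel": [[0,0,-2],[0,0,-5],[0,0,-5],[0,0,-5],[-4,-4,-3],[-4,-4,0],[-4,-4,0],[-4,-4,0],[-4,-4,0],[0,0,0]], "turn": [[0,0,0],[0,0,0],[0,0,0],[0,0,0],[0,0,0],[0,0,0],[0,0,0],[0,0,0],[0,0,0],[0,0,0]], "claw": [1,1,1,1,1,1,1,1,1,1]}}

```text
clock: 68.65
tcp_pos: [0.3501, -0.2532, 0.2959]
tool_rot: [-2.288, -2.153, 0.001]
force: [0.3, 0.4, -0.9]
opening: 0.0003
```

```bash
python3 lid.py
python3 - <<'E'
from meas import *
for n in('top','scene'):
    c=cam(n);P=cloud(c);save(c,'f%s.png'%n)
    print(n,get_obs()['tcp_pos'])
    for y in np.arange(-.12,-.02,.01):
        m=(abs(P[:,:,0]-.561)<.007)&(abs(P[:,:,1]-y)<.005)&(P[:,:,2]>.05); print(y.round(2),np.median(P[m][:,2]).round(4),end=' ')
    print()
s=cam('scene');cv2.imwrite('pics/f3.png',cv2.resize(s['img'][60:280,240:460],None,fx=2.5,fy=2.5)[:,:,::-1])
E
```

```text
top 2370 [-0.00212321 -0.00182255  0.08574279] open deg 0.12165112785793424 0.08576435600101662
scene 1951 [-0.00144278 -0.00010037  0.08648556] open deg 0.08266531620930624 0.08655196036622548
top [ 0.35259638 -0.25090715  0.29583002]
-0.12 0.0874 -0.11 0.0973 -0.1 0.0992 -0.09 0.0989 -0.08 0.0994 -0.07 0.0989 -0.06 0.0995 -0.05 0.1005 -0.04 0.1008 -0.03 0.1003 
scene [ 0.35286035 -0.2506313   0.2957972 ]
-0.12 0.0758 -0.11 0.0887 -0.1 0.0996 -0.09 0.0997 -0.08 0.0985 -0.07 0.0987 -0.06 0.0981 -0.05 0.1018 -0.04 0.1006 -0.03 0.1003
```

View pics/f3.png

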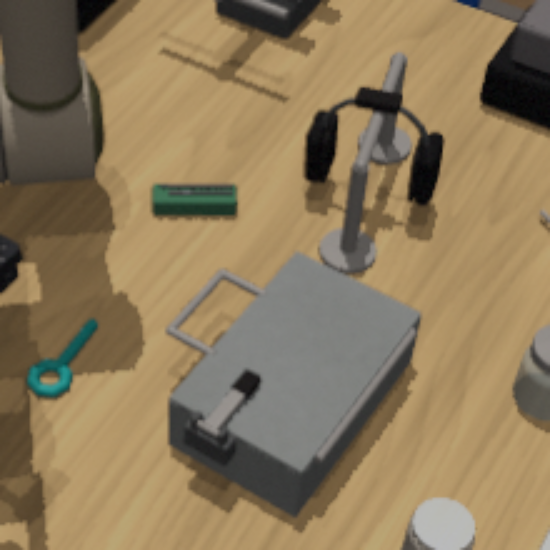

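View pics/ftop.png

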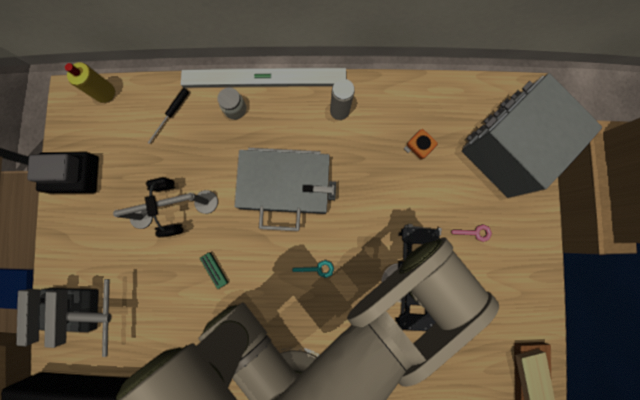

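The clamp lies flat over the shut lid, at crop (230,400). The muff hangs on the bar and the robot is clear of everything.

```bash
python3 -c "
from h import *
print(order.job_done())"
```

```text
the job is handed in; nothing more can be done
None
```

The job is done and handed in at about 69 s on the robot's clock, with the steps in the order you asked.

- **Ear defenders:** they hang over the rail bar, one cup on each side. The pad top measured 0.165–0.172 m against 0.167 m expected.
- **Eyebolts:** there were three nickel ones, and all are in the box. I saw all three rings inside from the top camera before closing. None were left on the bench.
- **Lid:** it crept open about 0.7° when I let go of the handle. I pressed it down to its stop before touching the clamp. The last check showed a slope of about 0.1° and a height of 0.086 m.
- **Clamp:** it lies flat across the lid, with its top face at about 0.099 m.
- **Everything else:** I moved none of the other things, and the pictures show them where they were. The hex bolt was last seen in place before I closed the lid; the arm hid it in the last top picture, and I didn't go near it afterwards.

The two cameras disagreed by up to about 3 mm throughout, and up to about 7 mm across the upright lid. None of my last checks failed.

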